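# Snap a circuit board home on its barbed posts

## Robot

A 6-joint arm with a two-finger parallel gripper is mounted at the origin on the work surface. World frame = base frame: x ahead of the robot, y to its left, z up, the work surface at z = 0. Lengths are in m, angles in rad, forces in N, time in s.
With the tool pointing down it reaches from about 0.4 to 0.825 m from the base axis. Payload 7 kg.
Tool frame: the origin (TCP) lies midway between the tips of the shut fingers; the grasp point (between the pads) lies 19 mm behind it; x points along the fingers, z is the direction in which the jaws open and shut, and the axes are right-handed (so a half turn about x gives the same grasp; the last joint's range is limited). The gripper opens to 85 mm and grips with 20 to 120 N. Pads are 22 mm wide; open, the fingers measure 114 mm over their backs; the gripper's body (76 mm by 85 mm) begins 54 mm behind the grasp point. The pads swing forward as they close: fully open they stand 13 mm farther back than shut.
Start: joints at [-0.89, 0.359, 0.012, 0, -1.224, -0.288], TCP at [0.258, -0.624, 0.231] pointing down, gripper open.
Joint ranges: [-3.07, 3.07], [-1.43, 2.12], [-1.02, 1.25], [-3.03, 1.67], [-3.05, -0], [-3.03, 3.03]. Speed limits (rad/s): [2.39, 2.39, 3.01, 3.14, 3.14, 3.14].

## Interface

Orientations are given as a rotation vector (axis times angle).
In Python, from cell import monitor, imaging, robot gives the robot as it stands.
- The arm moves only by the tool play_rows, never from a script. Its argument "moves" is one flat list of numbers, 6 for each row, row after row: the shift along the tool's x, y, z in m, then the turn, a rotation vector about the tool's x, y, z in rad. In form: [tx, ty, tz, ax, ay, az, tx, ty, tz, ax, ay, az, ...]. A call has 1 to 5 rows; each row is the pose to reach, as a shift and turn from the pose commanded when the call began, along the tool's axes at that moment; what a row does not reach only later rows make up. A row lasts 1/8 s, in which the tool goes at most 62.5 mm and 10.7 degrees, less where a joint would pass 70% of its speed; a pose out of reach is approached as far as the arm can. A call with a gripper value outside its range is refused whole. "jaw" is the closure, from 0 (fully open) to 1 (shut), set as the call begins (left out, the last holds). The fingers move at their own pace and stop on an object; "newtons" is the grip in N (left out, the last holds). Time passes only in rows, so rows that repeat a pose let the fingers close. It gives the time, the measured TCP pose, the force and the opening at its end, in the units of the state.
- monitor.observe(): the state, without advancing time (a new reading comes with each control period).
- imaging.snapshot(name): name is "side" or "top"; returns a dict with "color" (384x512x3 uint8, red, green, blue), "mtx" (3x3 intrinsics, pixels), "xyz" and "attitude" of the camera in the world. Camera axes: x right, y down, z forward; pixel columns grow to the right and rows downward; lengths in m; the calibration is good to about 2 mm. A picture is of the moment at which its call begins. There is no depth.
- robot.hand_in(): hands the job in, once; it reports no verdict.
The state is a dict: "t": time; "qpos": joint angles; "joint_vel": joint speeds; "joint_torque": joint torques, N m; "tool_pos": TCP position; "tool_rot": TCP orientation; "force": force on the tool from outside, world axes, zero at the start; "torque": the same for the moment, N m; "width": finger opening in m.
Only numpy, scipy, OpenCV 4.12 (cv2) and the standard library are available. Lean on these libraries where they do the work, as an engineer would, in place of code of your own. Each camera call takes 0.05 s, during which the arm holds its last target.

## Task

Take the circuit board by its heat sink, set its four holes on the four barbed posts of the sprung assembly fixture (it fits one way round), then press the board down beside each post until the barbs snap out over it and the board is locked flat under all four, and let go. Press gently and corner by corner, so that the sprung bed is never driven down to its stop. Leave the screwdriver, the pot and the connector strip between the work places where they are.

Things in the scene. Friction and masses are not known exactly. Their poses are not given: they have to be found in the camera images.
- heatsink (a point): Finned aluminium heat sink, 26 (x) x 30 (y) x 30 mm high, fixed upright in the middle of the board; the place to hold it by. The point is the heat sink's centre, 18 mm above the board's underside, over the board's centre; axes are the board's.
- board: Green circuit board, 110 (x) x 150 (y) x 3 mm, about 0.25 kg, flat on the bench mat at first. Origin: centre of its underside; y runs along it to its wide-hole end, z up. Two holes are 80 mm apart at the wide end, two 60 mm apart at the narrow end: it fits one way round. Parts up to 7 mm high stand near its middle line and ends; bare places to press, (x, y) in mm: (+-36, +31), (+-34, -32).
- hole_w1 (a point): Board hole, 9 mm across, wide end, +x side: (+40, +60) mm from the board's centre in the board's axes; the point is the hole's centre at the board's underside.
- hole_w2 (a point): Board hole, 9 mm across, wide end, -x side: (-40, +60) mm from the board's centre in the board's axes; the point is the hole's centre at the board's underside.
- hole_n1 (a point): Board hole, 9 mm across, narrow end, +x side: (+30, -60) mm from the board's centre in the board's axes; the point is the hole's centre at the board's underside.
- hole_n2 (a point): Board hole, 9 mm across, narrow end, -x side: (-30, -60) mm from the board's centre in the board's axes; the point is the hole's centre at the board's underside.
- post_w1 (a point): Barbed white post for hole w1, at the same place in the fixture's axes. Point: on its axis, 14 mm above the bed, where a fully pressed board's underside lies. A sprung collar (17 mm wide) tops out 3.2 mm above it; the 6.4 mm shank ends 18 mm above it. Two sprung barbs (along x), 12 mm across, underside 3.7 mm above it: a snapped hole rests about 1 mm above it, an unsnapped one 3 to 9 mm.
- post_w2 (a point): Barbed white post for hole w2, at the same place in the fixture's axes. Point: on its axis, 14 mm above the bed, where a fully pressed board's underside lies. A sprung collar (17 mm wide) tops out 3.2 mm above it; the 6.4 mm shank ends 18 mm above it. Two sprung barbs (along x), 12 mm across, underside 3.7 mm above it: a snapped hole rests about 1 mm above it, an unsnapped one 3 to 9 mm.
- post_n1 (a point): Barbed white post for hole n1, at the same place in the fixture's axes. Point: on its axis, 14 mm above the bed, where a fully pressed board's underside lies. A sprung collar (17 mm wide) tops out 3.2 mm above it; the 6.4 mm shank ends 18 mm above it. Two sprung barbs (along x), 12 mm across, underside 3.7 mm above it: a snapped hole rests about 1 mm above it, an unsnapped one 3 to 9 mm.
- post_n2 (a point): Barbed white post for hole n2, at the same place in the fixture's axes. Point: on its axis, 14 mm above the bed, where a fully pressed board's underside lies. A sprung collar (17 mm wide) tops out 3.2 mm above it; the 6.4 mm shank ends 18 mm above it. Two sprung barbs (along x), 12 mm across, underside 3.7 mm above it: a snapped hole rests about 1 mm above it, an unsnapped one 3 to 9 mm.
- bed_top (a point): Centre of the top of the fixture's grey bed, 124 (x) x 172 (y) x 6 mm, on an aluminium base; axes are the fixture's: y towards its wide-spaced pair of posts, z up. The bed is carried on springs and can only sink straight down.
- bed (a joint): How far the sprung bed has sunk (m), 0 = up. It starts to sink at about 3 N of load, board included, then gives 1 mm per 8 N and meets its stop at 2.5 mm, about 20 N of push on the board. A hole meets first the barbs' tapers (about 6 to 8 N), then the collar; it snaps at about 11 to 14 N pressed at the bare place nearest it, varying with friction. Pressing all four at once takes more than the bed bears.
- screwdriver: Bystander, to be left alone. Screwdriver, about 170 mm long, lying along x between the two work places; origin under its middle.
- pot: Bystander, to be left alone. Small black open pot, 60 mm wide, 50 mm high, on the robot's side of the screwdriver. Origin: centre of its underside.
- connector: Bystander, to be left alone. Loose black connector strip, 22 x 60 x 16 mm, beyond the screwdriver's tip. Origin: centre of its underside.

How it is judged:
By the outcome, as a careful person would: the job done as asked, in the order asked, and still so for the second after the job is handed in, with the robot touching nothing.
It also fails if it takes over 72 s, if anything falls off the work surface, if the arm or the gripper's body presses on something with over 40 N, if the wrist force passes 120 N, or if a joint passes its speed limit or range.

## Working session

There is one attempt and no reset: what is moved stays moved. The work goes in short steps, Python scripts to look and compute and a tool call to move; the robot and the scene stay as the last step left them, time stands still between calls to the robot, and variables do not carry over. Pictures are saved under pics/ and viewed, and the job is handed in when it is done.

Besides the shell and the picture viewer there is one more tool, called after "Request:" as name(argument=value, ...) on one line, values as JSON. play_rows: Moves the arm, as the interface text tells. Its arguments: {"type":"object","properties":{"moves":{"type":"array"},"jaw":{"type":"number"},"newtons":{"type":"number"}},"required":["moves"]}

```bash
mkdir -p pics; ls; cat > h.py <<'E'
import numpy as np, cv2
from scipy.spatial.transform import Rotation as R
from cell import monitor, imaging, robot
def snap(n,f):
    s=imaging.snapshot(n); np.savez('cam_'+n+'.npz',mtx=s['mtx'],xyz=s['xyz'],att=np.array(s['attitude']))
    im=cv2.cvtColor(s['color'],cv2.COLOR_RGB2BGR); cv2.imwrite('pics/'+f+'.png',im); return s,im
def crop(im,f,x0,y0,w,h,k):
    c=cv2.resize(im[y0:y0+h,x0:x0+w],None,fx=k,fy=k,interpolation=cv2.INTER_CUBIC); cv2.imwrite('pics/'+f+'.png',c)
E
python3 - <<'E'
from h import *
o=monitor.observe()
for k in o: print(k,np.round(o[k],4))
for n in('top','side'):
    s,im=snap(n,n+'0'); print(n,s['mtx'],s['xyz'],s['attitude'])
E
```

```text
pics
t 0.0
qpos [-8.8990e-01  3.5940e-01  1.1100e-02 -4.0000e-04 -1.2241e+00 -2.8810e-01]
joint_vel [ 0.0026  0.0003 -0.0015  0.0005  0.0003  0.0023]
joint_torque [ 2.20000e-03 -5.83333e+01  2.93427e+01  6.93680e+00 -5.90000e-03
  0.00000e+00]
tool_pos [ 0.2582 -0.6232  0.2304]
tool_rot [-1.4907  0.9963  1.4934]
force [ 0.5221 -0.7092  0.7655]
torque [-0.0302  0.0228  0.0282]
width 0.0853
top [[346.51178804   0.         257.19793465]
 [  0.         346.51178804 190.35935622]
 [  0.           0.           1.        ]] [0.5421708  0.00654678 0.70338031] [-2.24247505  2.18446664 -0.00964167]
side [[346.44057779   0.         256.20365295]
 [  0.         346.44057779 192.5608416 ]
 [  0.           0.           1.        ]] [ 0.53818885 -0.53465839  0.54031333] [-2.28901324  0.14195828 -0.03402899]
```

View pics/top0.png

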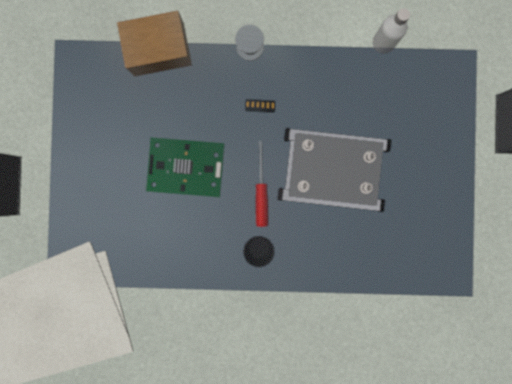

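View pics/side0.png

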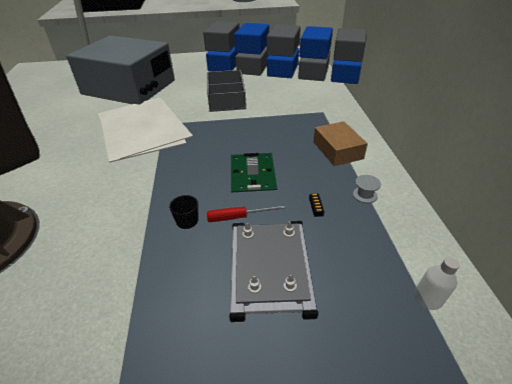

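```bash
cat >> h.py <<'E'
def cam(n):
    d=np.load('cam_'+n+'.npz'); return d['mtx'],d['xyz'],R.from_rotvec(d['att']).as_matrix()
def ray(n,u,v,z):
    K,c,A=cam(n); d=A@np.linalg.inv(K)@np.array([u,v,1.]); return c+d*(z-c[2])/d[2]
def proj(n,p):
    K,c,A=cam(n); q=K@(A.T@(np.asarray(p)-c)); return q[:2]/q[2]
E
python3 - <<'E'
from h import *
im=cv2.imread('pics/top0.png')
crop(im,'tb',135,125,100,80,8)
crop(im,'tf',270,115,130,105,6)
im=cv2.imread('pics/side0.png')
crop(im,'sb',215,140,80,60,8)
crop(im,'sf',220,210,105,115,5)
print(ray('top',185,167,0),ray('top',335,170,0))
E
```

```text
[0.59430371 0.15704153 0.        ] [ 0.59612194 -0.14774213  0.        ]
```

View pics/tb.png

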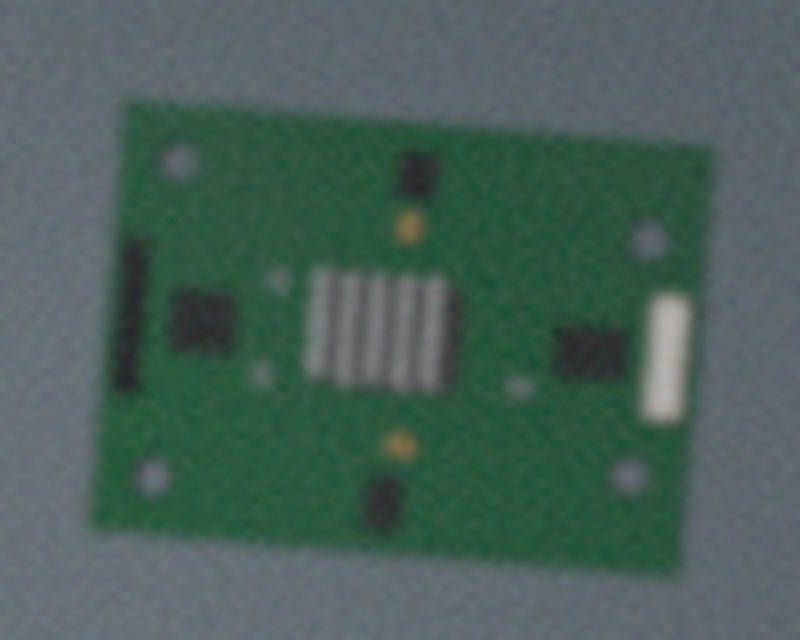

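View pics/tf.png

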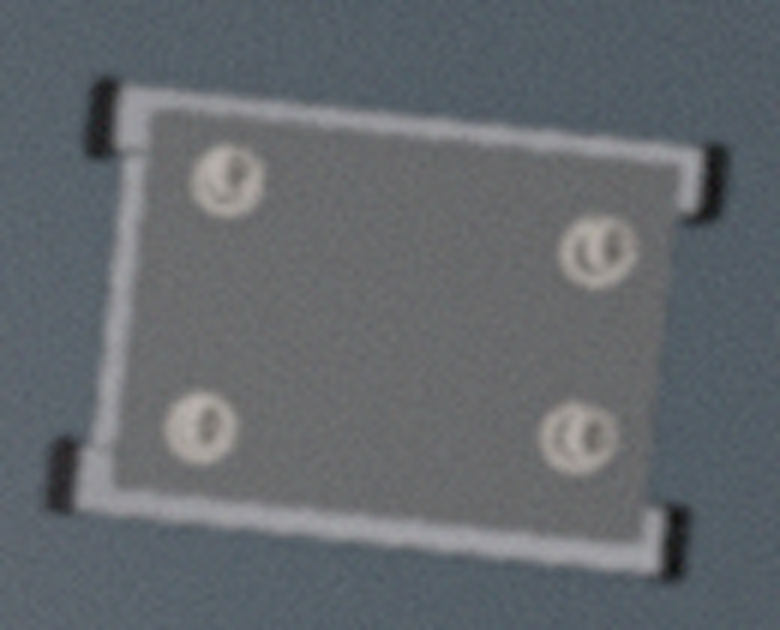

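View pics/sb.png

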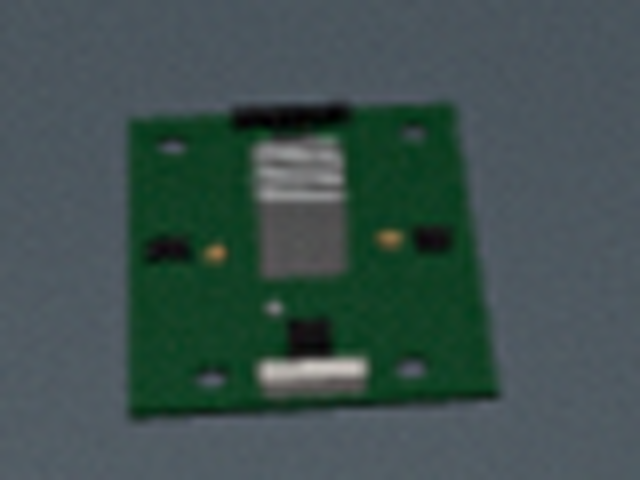

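View pics/sf.png

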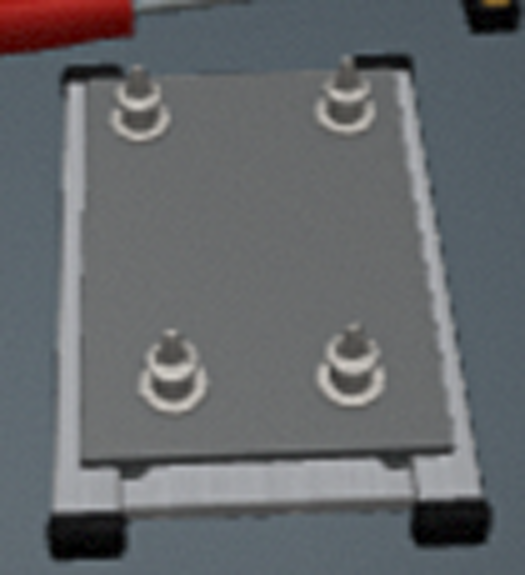

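```bash
cat > fit.py <<'E'
from h import *
from scipy.optimize import least_squares
def uc(p,x0,y0,k): return ((np.array(p,float)+.5)/k-.5)+[x0,y0]
H=np.array([[40,60],[-40,60],[30,-60],[-30,-60]])/1e3
def T(p,xy,z):
    c,s=np.cos(p[2]),np.sin(p[2]); xy=np.atleast_2d(xy); return np.c_[p[0]+c*xy[:,0]-s*xy[:,1],p[1]+s*xy[:,0]+c*xy[:,1],np.full(len(xy),z)]
E
python3 - <<'E'
from fit import *
# board: order w1,w2,n1,n2 ; +y = image left -> world +y ; +x = image up
tb=uc([(180,162),(153,477),(650,240),(630,477)],135,125,8)
sb=uc([(413,132),(173,146),(412,368),(212,378)],215,140,8)
def r(p,n,ob,z): return (np.array([proj(n,q) for q in T(p,H,z)])-ob).ravel()
for name,f in (('top',lambda p:r(p,'top',tb,.003)),('side',lambda p:r(p,'side',sb,.003)),('both',lambda p:np.r_[r(p,'top',tb,.003),r(p,'side',sb,.003)])):
    s=least_squares(f,[.594,.157,0]); print(name,np.round(s.x,4),np.round(s.fun,2))
B=np.array([[62,86],[-62,86],[62,-86],[-62,-86]])/1e3
tfb=uc([(150,108),(112,487),(680,163),(640,543)],270,115,6)
tfr=uc([(227,180),(201,428),(598,252),(578,438)],270,115,6)
sft=uc([(348,60),(138,70),(353,328),(170,333)],220,210,5)
sfr=uc([(346,112),(139,119),(351,381),(173,386)],220,210,5)
sfu=uc([(348,93),(139,99),(353,352),(172,360)],220,210,5)
sfb=uc([(397,72),(85,75),(453,448),(82,458)],220,210,5)
def rr(p,n,ob,xy,z): return (np.array([proj(n,q) for q in T(p,xy,z)])-ob).ravel()
def f(p,out=0):
    a=[rr(p,'top',tfb,B,p[3]),rr(p,'side',sfb,B,p[3]),rr(p,'side',sft,H,p[3]+.032),rr(p,'side',sfu,H,p[3]+p[4]),rr(p,'side',sfr,H,p[3]+p[5]),rr(p,'top',tfr,H,p[3]+p[6])]
    return a if out else np.concatenate(a)
s=least_squares(f,[.596,-.15,0,.03,.017,.005,.005]); print(np.round(s.x,4)); 
for a in f(s.x,1): print(np.round(a,2))
E
```

```text
top [ 0.5942  0.1565 -0.0562] [ 0.09  0.03  0.07 -0.01 -0.09  0.04 -0.08 -0.06]
side [ 0.5957  0.1562 -0.0556] [ 0.03  0.15 -0.04 -0.04  0.   -0.1   0.01  0.01]
both [ 0.5948  0.1564 -0.0556] [ 0.13 -0.23  0.13 -0.27 -0.05 -0.25 -0.02 -0.35 -0.3   0.12 -0.37 -0.06
 -0.37 -0.13 -0.36 -0.02]
[ 0.597  -0.1424 -0.0856  0.0294  0.0161  0.0025  0.0062]
[ 0.59 -0.67 -0.11 -0.59  0.12 -0.05 -0.07 -0.04]
[-1.   -0.84  0.03  0.75  0.21 -0.17 -0.82  0.64]
[-0.15  0.27 -0.18 -0.22  0.04 -0.21  0.13  0.14]
[-0.48 -0.63 -0.06 -0.35 -0.36  0.61 -0.01  0.34]
[-0.36  0.31  0.21  0.38 -0.3  -0.53 -0.01 -0.22]
[ 0.24 -0.45  0.01 -0.59 -0.26 -0.4  -0.28 -0.47]
```

```bash
python3 - <<'E'
from fit import *
o=monitor.observe(); A=R.from_rotvec(o['tool_rot']).as_matrix(); print(np.round(A,3)); print(np.degrees(np.arctan2(A[1,2],A[0,2])))
print(T([.5948,.1564,-.0556],[[0,0],[0,.1],[.1,0]],0))
E
```

```text
[[-0.001 -0.924 -0.383]
 [ 0.001 -0.383  0.924]
 [-1.     0.     0.001]]
112.50083863682981
[[0.5948     0.1564     0.        ]
 [0.60035714 0.25624547 0.        ]
 [0.69464547 0.15084286 0.        ]]
```

```bash
cat >> fit.py <<'E'
def go(x,y,z,yawdeg,ref=None):
    o=monitor.observe(); A=R.from_rotvec(o['tool_rot']).as_matrix(); p=np.array(o['tool_pos'])
    yz=np.radians(yawdeg); zt=np.array([np.cos(yz),np.sin(yz),0]); xt=np.array([0,0,-1.]); At=np.c_[xt,np.cross(zt,xt),zt]
    d=A.T@(np.array([x,y,z])-p); w=R.from_matrix(A.T@At).as_rotvec()
    print('t',round(o['t'],2),'pos',np.round(p,4),'yaw',round(np.degrees(np.arctan2(A[1,2],A[0,2])),2),'down',np.round(A[:,0],4),'F',np.round(o['force'],1),'w',round(o['width'],4),'q',np.round(o['qpos'],2))
    print('shift',np.round(d,4),'turn',np.round(w,4))
E
python3 -c "
from fit import *
go(.5948,.1564,.14,86.8)"
```

```text
t 0.1 pos [ 0.2582 -0.6232  0.2305] yaw 112.5 down [-7.0e-04  1.3e-03 -1.0e+00] F [ 0.1  0.2 -0.6] w 0.0857 q [-0.89  0.36  0.01 -0.   -1.22 -0.29]
shift [ 0.0912 -0.6094  0.5913] turn [ 0.4486  0.0014 -0.0005]
```

Request:
play_rows(moves=[0.091,-0.609,0.592,0.4485,0,0,0.091,-0.609,0.592,0.4485,0,0,0.091,-0.609,0.592,0.4485,0,0,0.091,-0.609,0.592,0.4485,0,0,0.091,-0.609,0.592,0.4485,0,0], jaw=0)

```text
t: 0.72
tool_pos: [0.3805, -0.3394, 0.1981]
tool_rot: [-1.168, 1.235, 1.168]
force: [1.9, -0.2, 0.7]
width: 0.0857
```

```bash
python3 -c "
from fit import *
go(.5948,.1564,.14,86.8)"
```

```text
t 0.72 pos [ 0.3805 -0.3394  0.1981] yaw 86.79 down [ 1.e-04  1.e-04 -1.e+00] F [ 1.9 -0.2  0.7] w 0.0857 q [-0.34  0.11 -0.4  -0.   -1.06 -1.28]
shift [ 0.0582 -0.1862  0.507 ] turn [-0.0002  0.0001  0.0001]
```

Request:
play_rows(moves=[0.058,-0.186,0.507,0,0,0,0.058,-0.186,0.507,0,0,0,0.058,-0.186,0.507,0,0,0,0.058,-0.186,0.507,0,0,0,0.058,-0.186,0.507,0,0,0])

```text
t: 1.35
tool_pos: [0.5036, -0.0539, 0.1649]
tool_rot: [-1.168, 1.235, 1.168]
force: [1.5, -0.9, 0.3]
width: 0.0856
```

```bash
python3 -c "
from fit import *
go(.5948,.1564,.1,86.8)"
```

```text
t 1.35 pos [ 0.5036 -0.0539  0.1649] yaw 86.83 down [ 3.e-04  1.e-04 -1.e+00] F [ 1.5 -0.9  0.3] w 0.0856 q [ 0.28  0.14 -0.45 -0.   -0.98 -1.91]
shift [ 0.065  -0.0794  0.215 ] turn [0.0005 0.0001 0.0002]
```

Request:
play_rows(moves=[0.065,-0.0794,0.215,0,0,0,0.065,-0.0794,0.215,0,0,0,0.065,-0.0794,0.215,0,0,0,0.065,-0.0794,0.215,0,0,0,0.065,-0.0794,0.215,0,0,0])

```text
t: 1.98
tool_pos: [0.5946, 0.1569, 0.0977]
tool_rot: [-1.17, 1.236, 1.171]
force: [-0.1, -0.9, 0.7]
width: 0.0852
```

```bash
python3 -c "
from fit import *
go(.5948,.1564,.01,86.8)
s,im=snap('side','s1'); crop(im,'s1c',190,80,120,120,6)
s,im=snap('top','t1'); crop(im,'t1c',120,110,130,100,6)"
```

```text
t 1.98 pos [0.5946 0.1569 0.0977] yaw 86.98 down [-0.0024 -0.0014 -1.    ] F [-0.1 -0.9  0.7] w 0.0852 q [ 0.58  0.38 -0.29 -0.   -0.91 -2.2 ]
shift [ 0.0877 -0.0004 -0.0003] turn [ 0.0031 -0.0016 -0.0023]
```

View pics/s1c.png

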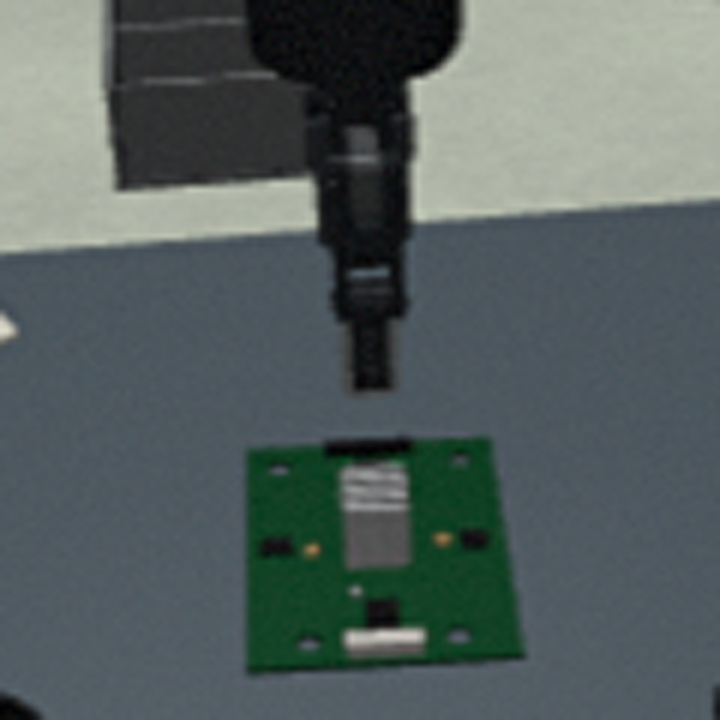

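View pics/t1.png

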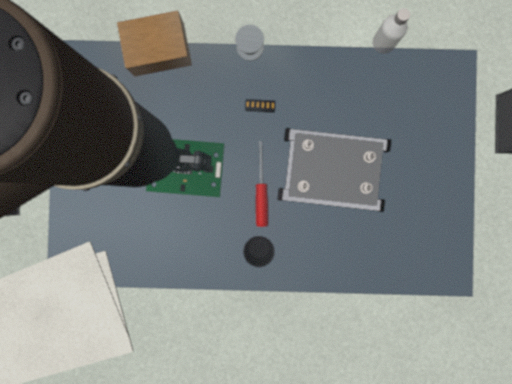

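Request:
play_rows(moves=[0.04,0,0,0.003,-0.0016,-0.0023,0.07,0,0,0.003,-0.0016,-0.0023,0.085,0,0,0.003,-0.0016,-0.0023,0.0895,0,0,0.003,-0.0016,-0.0023,0.0895,0,0,0.003,-0.0016,-0.0023])

```text
t: 2.7
tool_pos: [0.5949, 0.1542, 0.0113]
tool_rot: [-1.166, 1.233, 1.164]
force: [-0.1, -0.6, -0.4]
width: 0.0855
```

Request:
play_rows(moves=[0,0,0,0,0,0,0,0,0,0,0,0,0,0,0,0,0,0,0,0,0,0,0,0,0,0,0,0,0,0], jaw=1, newtons=40)

```text
t: 3.32
tool_pos: [0.595, 0.1548, 0.0112]
tool_rot: [-1.166, 1.232, 1.165]
force: [-1.6, 1.3, 6.0]
width: 0.0292
```

Request:
play_rows(moves=[0,0,0,0,0,0,0,0,0,0,0,0])

```text
t: 3.58
tool_pos: [0.595, 0.1547, 0.0112]
tool_rot: [-1.166, 1.232, 1.165]
force: [-0.6, 1.8, 5.4]
width: 0.0295
```

```bash
python3 -c "
from fit import *
go(.5948,.1564,.12,85.1)
s,im=snap('side','s2'); crop(im,'s2c',190,80,120,120,6)"
```

```text
t 3.58 pos [0.595  0.1547 0.0112] yaw 86.66 down [ 0.0036  0.0021 -1.    ] F [-0.6  1.8  5.4] w 0.0295 q [ 0.57  0.48 -0.37  0.   -0.72 -2.2 ]
shift [-1.088e-01 -1.000e-04  1.900e-03] turn [0.0272 0.0024 0.0035]
```

View pics/s2c.png

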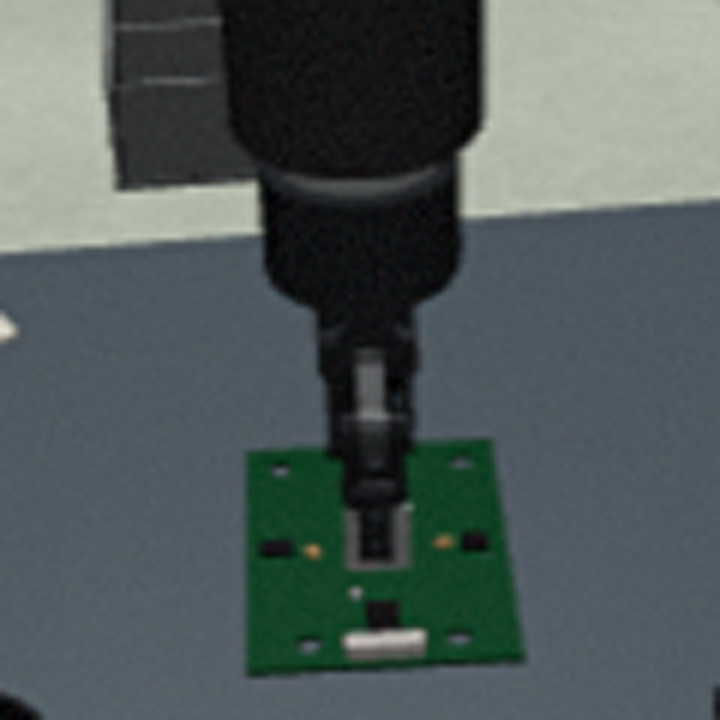

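Request:
play_rows(moves=[-0.01,0,0,0,0,0,-0.03,0,0,0,0.001,0.0017,-0.06,0,0,0.01,0.0024,0.0035,-0.09,0,0,0.027,0.0024,0.0035,-0.11,0,0,0.027,0.0024,0.0035], newtons=60)

```text
t: 4.25
tool_pos: [0.5939, 0.1539, 0.1218]
tool_rot: [-1.145, 1.25, 1.146]
force: [1.0, -0.7, -2.8]
width: 0.0289
```

```bash
python3 -c "
from fit import *
go(.597,-.1424,.14,85.1)
s,im=snap('side','s3'); crop(im,'s3c',190,80,120,120,6)"
```

```text
t 4.25 pos [0.5939 0.1539 0.1218] yaw 85.06 down [-1.3e-03 -6.0e-04 -1.0e+00] F [ 1.  -0.7 -2.8] w 0.0289 q [ 0.57  0.35 -0.27 -0.   -0.95 -2.23]
shift [-0.018  -0.0285 -0.2949] turn [-0.0006 -0.0007 -0.0013]
```

View pics/s3c.png

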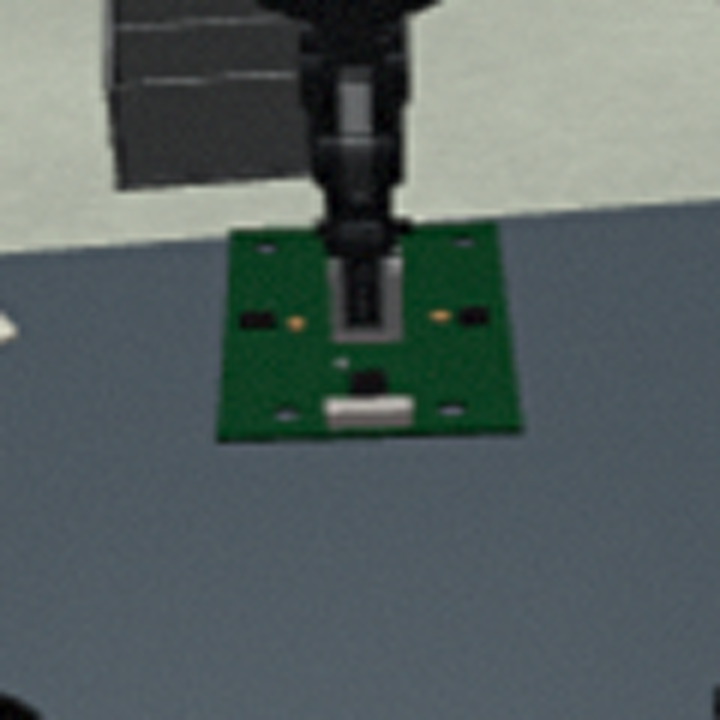

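Request:
play_rows(moves=[0,-0.0057,-0.059,0,0,0,0,-0.0114,-0.118,0,0,0,0,-0.0171,-0.177,0,0,0,0,-0.0228,-0.236,0,0,0,0,-0.0285,-0.295,0,0,0])

```text
t: 4.92
tool_pos: [0.5964, -0.1441, 0.12]
tool_rot: [-1.145, 1.251, 1.147]
force: [1.6, -0.1, -3.1]
width: 0.0292
```

Request:
play_rows(moves=[0,0,0,0,0,0,0,0,0,0,0,0,0,0,0,0,0,0])

```text
t: 5.3
tool_pos: [0.5972, -0.1413, 0.1204]
tool_rot: [-1.146, 1.25, 1.148]
force: [-0.5, 0.7, -3.6]
width: 0.029
```

```bash
python3 -c "
from fit import *
go(.597,-.1424,.14,85.1)
s,im=snap('side','s4'); crop(im,'s4c',190,120,160,210,4);crop(im,'s4d',210,170,115,80,7)
s,im=snap('top','t4'); crop(im,'t4c',260,100,145,120,5)"
```

```text
t 5.3 pos [ 0.5972 -0.1413  0.1204] yaw 85.15 down [-1.9e-03 -5.0e-04 -1.0e+00] F [-0.5  0.7 -3.6] w 0.029 q [ 0.09  0.35 -0.27  0.   -0.95 -1.74]
shift [-0.0196  0.0001 -0.0011] turn [ 0.0009 -0.0007 -0.0019]
```

View pics/s4c.png

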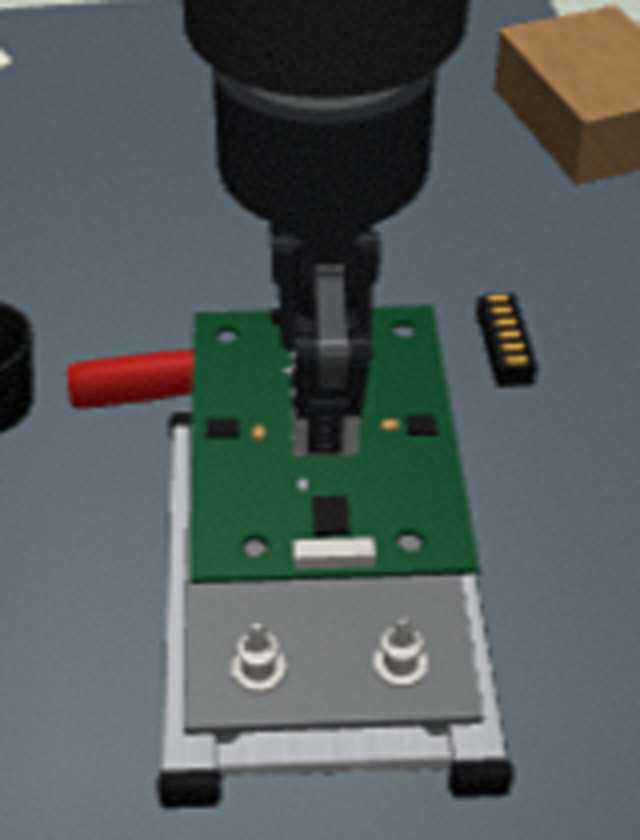

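View pics/t4c.png

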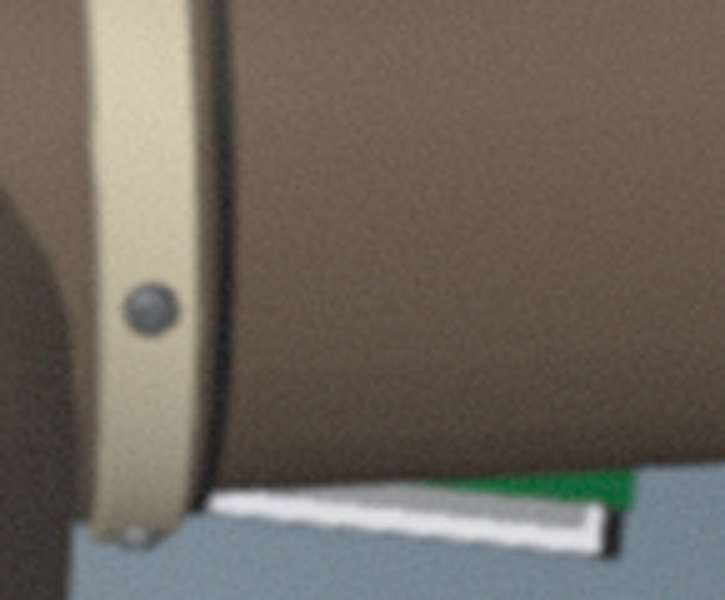

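```bash
python3 - <<'E'
from fit import *
im=cv2.imread('pics/s4.png'); crop(im,'s4e',230,190,80,75,9)
crop(im,'s4f',235,265,70,40,11)
im=cv2.imread('pics/s2.png'); crop(im,'s2e',220,145,70,55,10)
im=cv2.imread('pics/side0.png'); crop(im,'s0f',235,215,70,25,11)
E
```

```text
(no output)
```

View pics/s4e.png

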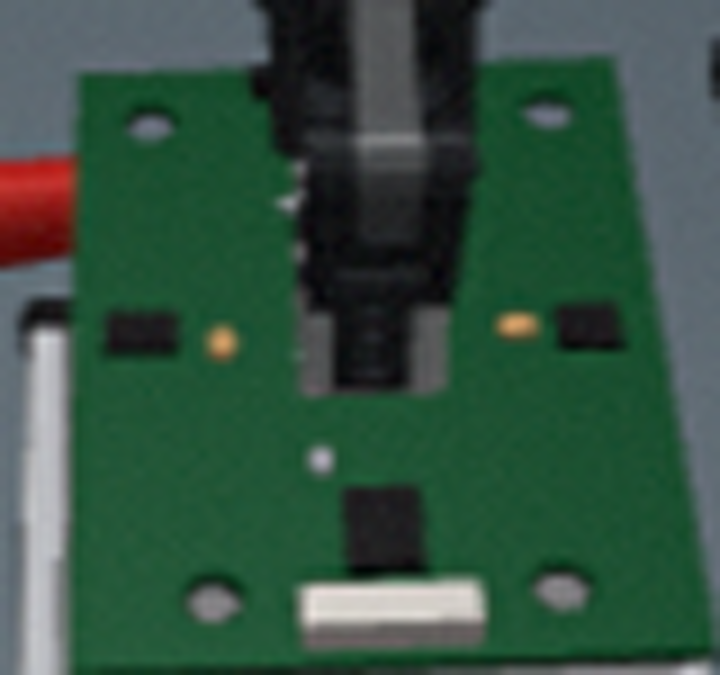

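View pics/s4f.png

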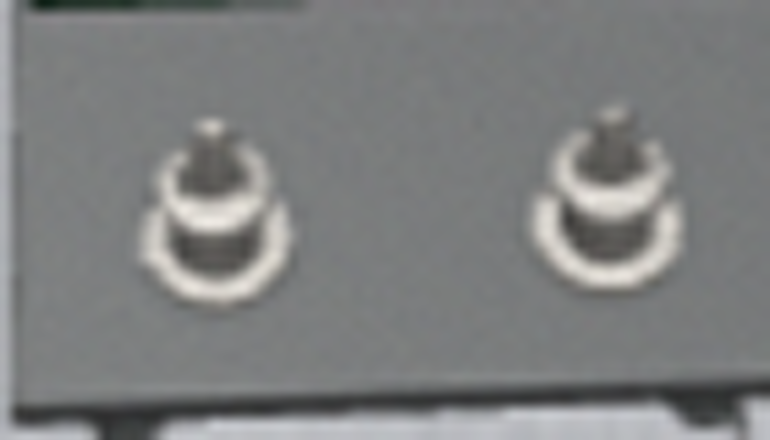

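View pics/s2e.png

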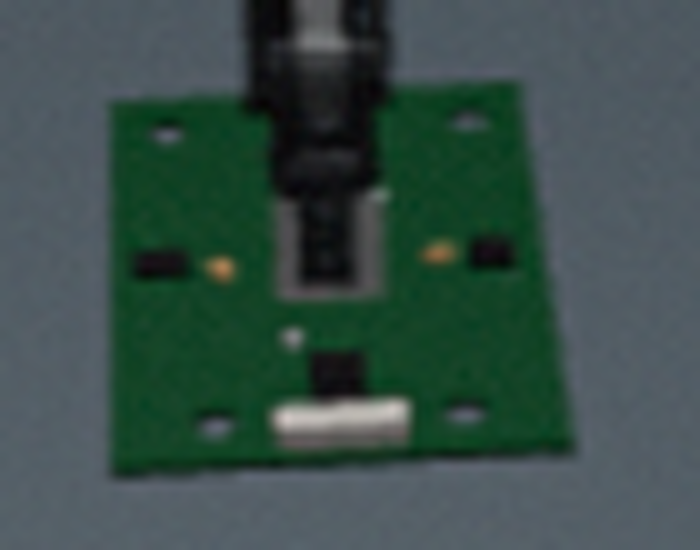

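View pics/s0f.png

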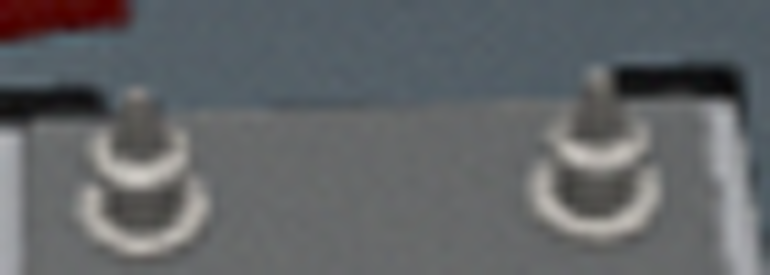

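```bash
python3 - <<'E'
from fit import *
def rr(p,n,ob,xy,z): return (np.array([proj(n,q) for q in T(p,xy,z)])-ob).ravel()
tip=np.r_[uc([(598,76),(137,92)],235,215,11),uc([(614,112),(211,126)],235,265,11)]
# collar outer ellipse centre: by rx and bottom
col=np.r_[uc([(598,168-39),(139,184-39)],235,215,11),uc([(610,214-46),(212,232-46)],235,265,11)]
f=lambda p:np.r_[rr(p,'side',tip,H,p[3]+.032),rr(p,'side',col,H,p[3]+.0172)]
s=least_squares(f,[.596,-.15,0,.03]); print('posts',np.round(s.x,4)); print(np.round(s.fun,2))
for zb in (.028,.0294,.031):
    s=least_squares(lambda p:rr(p,'side',tip,H,zb+.032),[.596,-.15,0]); print(zb,np.round(s.x,4),np.round(s.fun,2))
s2=uc([(468,120),(166,132),(465,412),(216,426)],220,145,10)
s4=uc([(548,112),(150,125),(561,590),(214,602)],230,190,9)
for ob,z in((s2,.003),(s4,.112)):
    s=least_squares(lambda p:rr(p,'side',ob,H,z),[.596,-.15,0]); print('board',z,np.round(s.x,4),np.round(s.fun,2))
    s=least_squares(lambda p:rr(p,'side',ob,H,p[3]),[.596,-.15,0,z]); print('board free z',np.round(s.x,4),np.round(s.fun,2))
E
```

```text
posts [ 0.5966 -0.1445 -0.085   0.0333]
[ 0.24 -0.24 -0.15 -0.17  0.04 -0.11 -0.1  -0.01 -0.08  0.3  -0.03  0.36
  0.02  0.1   0.05 -0.19]
0.028 [ 0.5972 -0.1406 -0.0843] [ 0.02  0.19  0.05  0.27 -0.17 -0.22  0.11 -0.11]
0.0294 [ 0.5971 -0.1417 -0.0843] [ 0.07  0.1  -0.01  0.18 -0.11 -0.16  0.06 -0.05]
0.031 [ 0.5969 -0.1429 -0.0844] [ 0.13 -0.01 -0.08  0.08 -0.04 -0.09 -0.    0.02]
board 0.003 [ 0.5957  0.1552 -0.0577] [-0.02 -0.11  0.08  0.22  0.03 -0.01 -0.08 -0.08]
board free z [ 0.5956  0.1541 -0.0577  0.0039] [-0.   -0.14  0.06  0.19  0.06  0.01 -0.1  -0.06]
board 0.112 [ 0.5977 -0.1414 -0.0857] [ 0.02  0.    0.02  0.12  0.07 -0.09 -0.11 -0.01]
board free z [ 0.5976 -0.1416 -0.0858  0.1122] [ 0.03 -0.01  0.01  0.11  0.08 -0.08 -0.12 -0.  ]
```

```bash
python3 - <<'E'
from fit import *
im=cv2.imread('pics/top0.png'); a=[]
for (x,y) in ((308,145),(303,186),(369,157),(366,188)):
    a.append(cv2.resize(im[y-9:y+10,x-9:x+10],None,fx=20,fy=20,interpolation=cv2.INTER_CUBIC))
cv2.imwrite('pics/tp.png',np.vstack([np.hstack(a[:2]),np.hstack(a[2:])])[:, :])
E
```

```text
(no output)
```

View pics/tp.png

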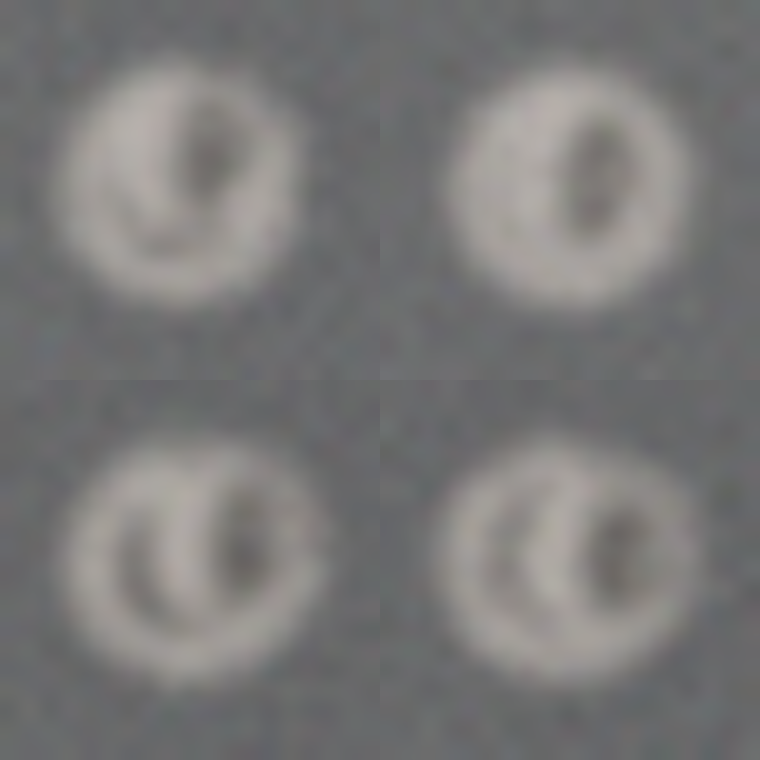

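```bash
python3 - <<'E'
from fit import *
def rr(p,n,ob,xy,z): return (np.array([proj(n,q) for q in T(p,xy,z)])-ob).ravel()
tip=np.r_[uc([(598,76),(137,92)],235,215,11),uc([(614,112),(211,126)],235,265,11)]
# flange: center from left/right and bottom, ratio .8
fl=np.r_[uc([(595,240-50),(142,255-50)],235,215,11),uc([(607,292-58),(216,303-59)],235,265,11)]
tf=np.array([uc([q],x-9,y-9,20)[0] for q,(x,y) in zip([(178,183),(188,187),(184,187),(182,186)],((308,145),(303,186),(369,157),(366,188)))])
s=least_squares(lambda p:rr(p,'side',tip,H,p[3]+.032),[.596,-.15,0,.03]); print('tips free',np.round(s.x,4),np.round(s.fun,2))
s=least_squares(lambda p:rr(p,'side',fl,H,p[3]),[.596,-.15,0,.03]); print('flange side free',np.round(s.x,4),np.round(s.fun,2))
for z in(.03,.032,.034,.036):
  s=least_squares(lambda p:rr(p,'top',tf,H,z),[.596,-.15,0]); print('top flange',z,np.round(s.x,4),np.round(s.fun,2))
  s=least_squares(lambda p:rr(p,'side',fl,H,z),[.596,-.15,0]); print('side flange',z,np.round(s.x,4),np.round(s.fun,2))
E
```

```text
tips free [ 0.5969 -0.1429 -0.0844  0.031 ] [ 0.13 -0.01 -0.08  0.08 -0.04 -0.09 -0.    0.03]
flange side free [ 0.5963 -0.1476 -0.0868  0.0391] [ 0.15  0.05 -0.03  0.13  0.1  -0.27 -0.19  0.11]
top flange 0.03 [ 0.5962 -0.1434 -0.0863] [ 0.32  0.26  0.26 -0.09 -0.16  0.06 -0.42 -0.22]
side flange 0.03 [ 0.5973 -0.141  -0.0865] [-0.16  0.6   0.33  0.67 -0.26 -0.64  0.12 -0.27]
top flange 0.032 [ 0.5961 -0.1429 -0.0863] [ 0.23  0.19  0.17 -0.04 -0.07  0.02 -0.33 -0.17]
side flange 0.032 [ 0.5971 -0.1424 -0.0866] [-0.1   0.48  0.25  0.55 -0.18 -0.56  0.05 -0.19]
top flange 0.034 [ 0.5959 -0.1425 -0.0863] [ 0.15  0.12  0.07  0.01  0.03 -0.01 -0.24 -0.11]
side flange 0.034 [ 0.5969 -0.1439 -0.0867] [-0.03  0.36  0.17  0.43 -0.11 -0.48 -0.02 -0.1 ]
top flange 0.036 [ 0.5957 -0.142  -0.0863] [ 0.06  0.05 -0.03  0.06  0.13 -0.05 -0.16 -0.06]
side flange 0.036 [ 0.5967 -0.1454 -0.0867] [ 0.04  0.23  0.09  0.32 -0.03 -0.39 -0.09 -0.02]
```

Request:
play_rows(moves=[0.02,0.0006,-0.0014,0,-0.0007,-0.0019,0.035,0.0006,-0.0014,0,-0.0007,-0.0019,0.043,0.0006,-0.0014,0,-0.0007,-0.0019,0.043,0.0006,-0.0014,0,-0.0007,-0.0019])

```text
t: 5.9
tool_pos: [0.5963, -0.1434, 0.0771]
tool_rot: [-1.146, 1.249, 1.146]
force: [0.1, -0.0, -2.7]
width: 0.0291
```

```bash
python3 -c "
from fit import *
go(.597,-.1424,.14,85.1)
s,im=snap('side','s5'); crop(im,'s5c',225,200,95,105,7)"
```

```text
t 5.9 pos [ 0.5963 -0.1434  0.0771] yaw 85.11 down [-7.e-04 -3.e-04 -1.e+00] F [ 0.1 -0.  -2.7] w 0.0291 q [ 0.08  0.4  -0.32  0.   -0.86 -1.74]
shift [-0.0629 -0.0006  0.0011] turn [ 0.0003 -0.0003 -0.0007]
```

View pics/s5c.png

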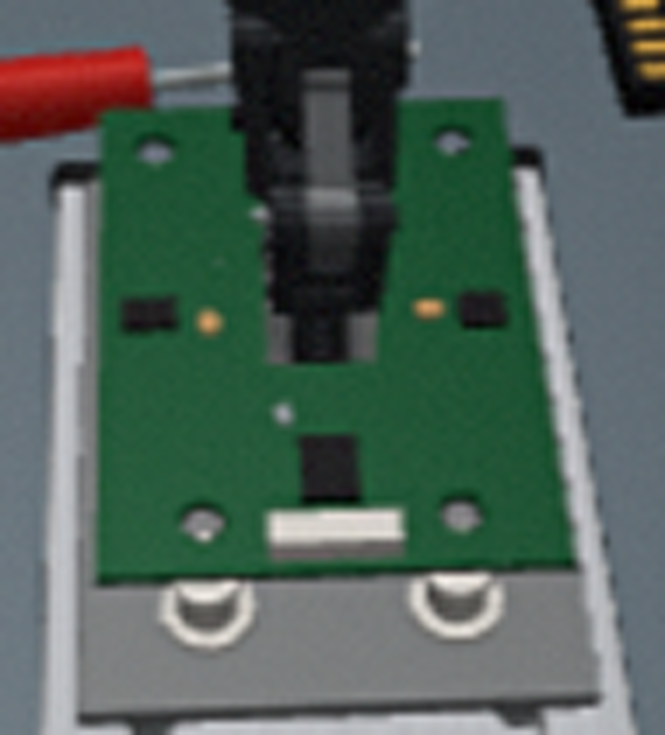

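```bash
python3 - <<'E'
from fit import *
def rr(p,n,ob,xy,z): return (np.array([proj(n,q) for q in T(p,xy,z)])-ob).ravel()
ob=uc([(452,141),(155,151),(461,516),(203,523)],225,200,7)
s=least_squares(lambda p:rr(p,'side',ob,H,.069),[.596,-.15,0]); print('board',np.round(s.x,4),np.round(s.fun,2))
s=least_squares(lambda p:rr(p,'side',ob,H,p[3]),[.596,-.15,0,.07]); print('board free z',np.round(s.x,4),np.round(s.fun,2))
im=cv2.imread('pics/s5.png'); a=[]
for u,v in ob.astype(int): a.append(cv2.resize(im[v-9:v+10,u-9:u+10],None,fx=20,fy=20,interpolation=cv2.INTER_CUBIC))
cv2.imwrite('pics/s5h.png',np.vstack([np.hstack([a[1],a[0]]),np.hstack([a[3],a[2]])]))
E
```

```text
board [ 0.5966 -0.1441 -0.0858] [ 0.06 -0.    0.05  0.08 -0.01 -0.21 -0.08  0.15]
board free z [ 0.5966 -0.1442 -0.0858  0.0692] [ 0.07 -0.02  0.04  0.06 -0.   -0.2  -0.09  0.16]
```

View pics/s5h.png

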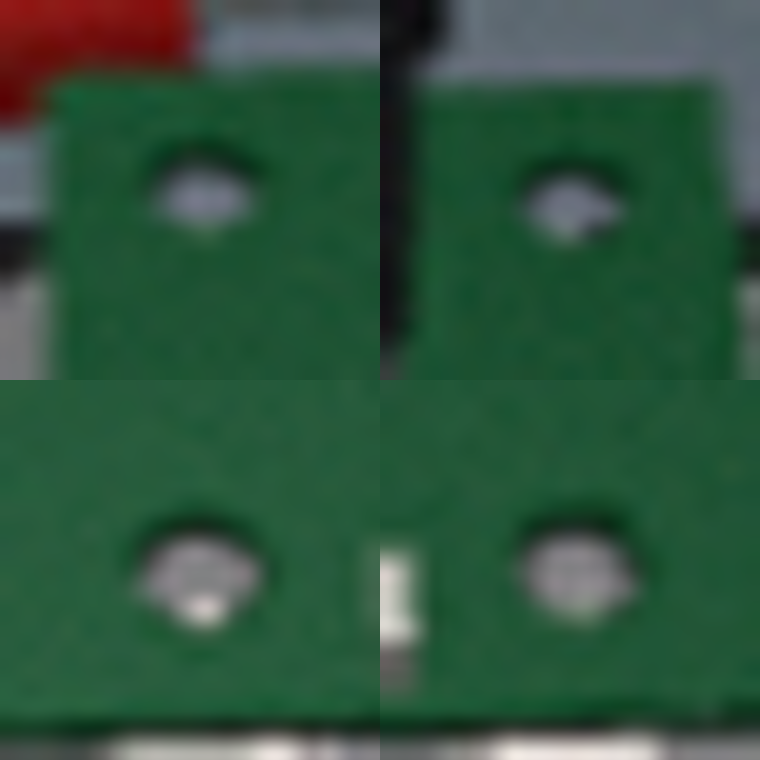

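Request:
play_rows(moves=[0,0,0.001,0,0,0,0.002,0,0.001,0,0,0,0.004,0,0.001,0,0,0,0.005,0,0.001,0,0,0])

```text
t: 6.45
tool_pos: [0.5966, -0.1427, 0.0726]
tool_rot: [-1.146, 1.248, 1.145]
force: [0.7, 0.4, -3.3]
width: 0.0292
```

```bash
cat >> fit.py <<'E'
def hv(f,guess):
    s,im=snap('side',f); a=[]
    for q in T(guess[:3],H,guess[3]):
        u,v=proj('side',q).astype(int); a.append(cv2.resize(im[v-9:v+10,u-9:u+10],None,fx=20,fy=20,interpolation=cv2.INTER_CUBIC)); print(u-9,v-9)
    cv2.imwrite('pics/'+f+'h.png',np.vstack([np.hstack([a[1],a[0]]),np.hstack([a[3],a[2]])]))
E
python3 -c "
from fit import *
go(.597,-.1424,.14,85.1)
hv('s6',[.5966,-.1431,-.0858,.064])"
```

```text
t 6.45 pos [ 0.5966 -0.1427  0.0726] yaw 85.09 down [ 5.e-04 -1.e-04 -1.e+00] F [ 0.7  0.4 -3.3] w 0.0292 q [ 0.08  0.4  -0.32  0.   -0.85 -1.74]
shift [-0.0674 -0.0004  0.0003] turn [-0.0002 -0.0001  0.0006]
279 212
237 213
281 265
244 266
```

View pics/s6h.png

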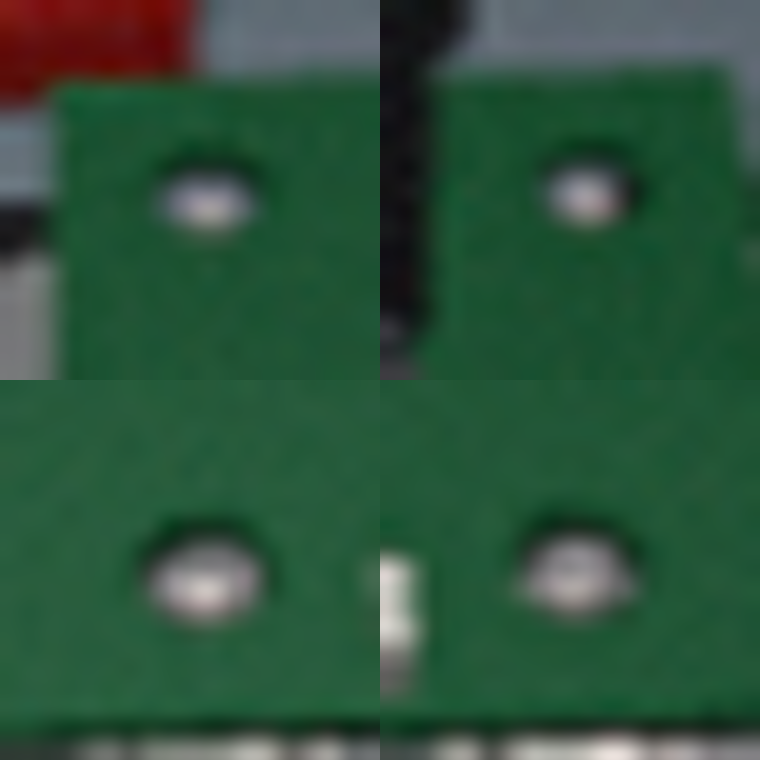

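Request:
play_rows(moves=[0.001,0,0,0,0,0,0.002,0,0,0,0,0,0.003,0,0,0,0,0,0.003,0,0,0,0,0])

```text
t: 7.0
tool_pos: [0.5966, -0.1427, 0.0696]
tool_rot: [-1.146, 1.248, 1.145]
force: [0.4, 0.4, -3.7]
width: 0.0288
```

```bash
python3 -c "
from fit import *
go(.597,-.1424,.14,85.1)
hv('s7',[.5966,-.1431,-.0858,.061])"
```

```text
t 7.0 pos [ 0.5966 -0.1427  0.0696] yaw 85.09 down [ 4.e-04 -1.e-04 -1.e+00] F [ 0.4  0.4 -3.7] w 0.0288 q [ 0.08  0.4  -0.32  0.   -0.84 -1.74]
shift [-0.0704 -0.0004  0.0003] turn [-0.0002 -0.0001  0.0004]
279 213
237 214
281 266
244 267
```

View pics/s7h.png

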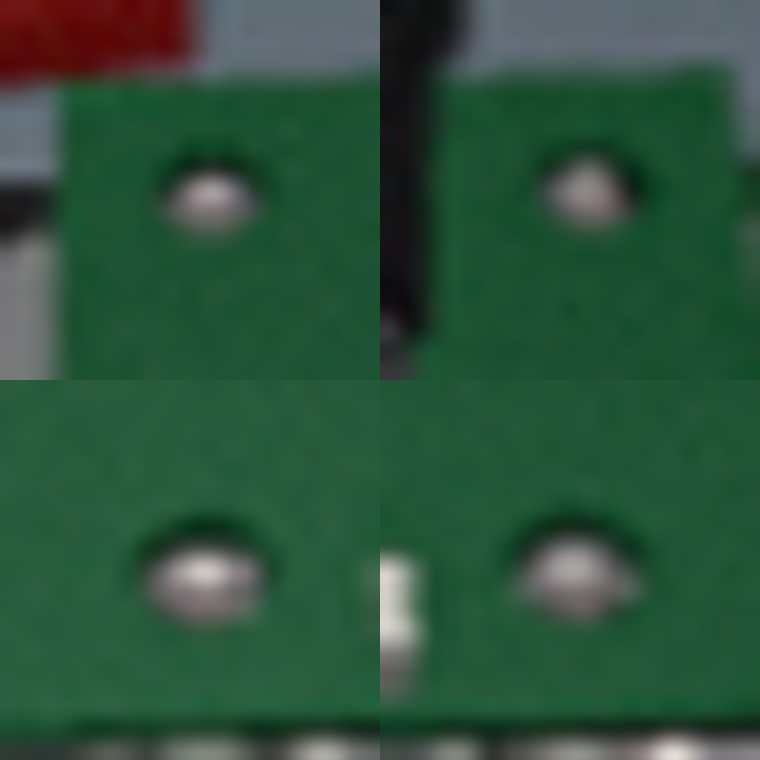

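Request:
play_rows(moves=[0.001,0,0,0,0,0,0.002,0,0,0,0,0,0.003,0,0,0,0,0,0.004,0,0,0,0,0,0.004,0,0,0,0,0])

```text
t: 7.68
tool_pos: [0.5966, -0.1426, 0.0656]
tool_rot: [-1.146, 1.248, 1.145]
force: [-0.3, 0.3, -3.6]
width: 0.0291
```

```bash
python3 -c "
from fit import *
go(.597,-.1424,.14,85.1)
hv('s8',[.5966,-.1431,-.0858,.057])"
```

```text
t 7.67 pos [ 0.5966 -0.1426  0.0656] yaw 85.09 down [ 5.e-04 -2.e-04 -1.e+00] F [-0.3  0.3 -3.6] w 0.0291 q [ 0.08  0.41 -0.33  0.   -0.83 -1.74]
shift [-0.0744 -0.0004  0.0003] turn [-0.0002 -0.0001  0.0005]
279 214
237 216
280 267
244 269
```

View pics/s8h.png

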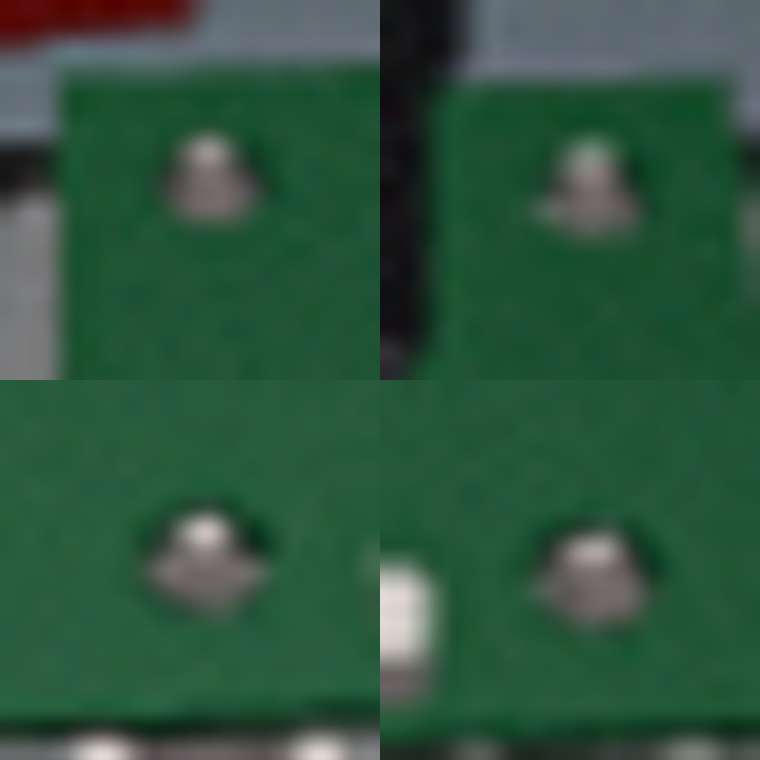

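Request:
play_rows(moves=[0.0005,0,0,0,0,0,0.001,0,0,0,0,0,0.0015,0,0,0,0,0,0.002,0,0,0,0,0])

```text
t: 8.22
tool_pos: [0.5967, -0.1427, 0.0638]
tool_rot: [-1.146, 1.248, 1.145]
force: [-0.4, 0.8, -2.0]
width: 0.0289
```

Request:
play_rows(moves=[0.0005,0,0,0,0,0,0.001,0,0,0,0,0,0.001,0,0,0,0,0])

```text
t: 8.6
tool_pos: [0.5967, -0.1427, 0.063]
tool_rot: [-1.146, 1.248, 1.145]
force: [-2.0, 0.5, 1.7]
width: 0.0287
```

Request:
play_rows(moves=[0,0,0,0,0,0,0,0,0,0,0,0,0,0,0,0,0,0,0,0,0,0,0,0], jaw=0)

```text
t: 9.1
tool_pos: [0.5968, -0.1426, 0.0627]
tool_rot: [-1.146, 1.248, 1.145]
force: [-0.2, -0.4, -1.1]
width: 0.0854
```

Request:
play_rows(moves=[-0.02,0,0,0,0,0,-0.05,0,0,0,0,0,-0.08,0,0,0,0,0,-0.08,0,0,0,0,0])

```text
t: 9.6
tool_pos: [0.5983, -0.1427, 0.1455]
tool_rot: [-1.149, 1.244, 1.142]
force: [-0.4, 0.5, 0.0]
width: 0.0857
```

```bash
python3 -c "
from fit import *
go(.597,-.1424,.14,85.1)
hv('s9',[.5966,-.1431,-.0858,.055])
im=cv2.imread('pics/s9.png');crop(im,'s9c',215,190,115,125,5)"
```

```text
t 9.6 pos [ 0.5983 -0.1427  0.1455] yaw 85.11 down [ 5.7e-03 -3.0e-04 -1.0e+00] F [-0.4  0.5  0. ] w 0.0857 q [ 0.08  0.32 -0.25  0.   -0.99 -1.74]
shift [0.0055 0.0013 0.0002] turn [0.0002 0.0002 0.0057]
279 215
237 216
280 268
244 269
```

View pics/s9c.png

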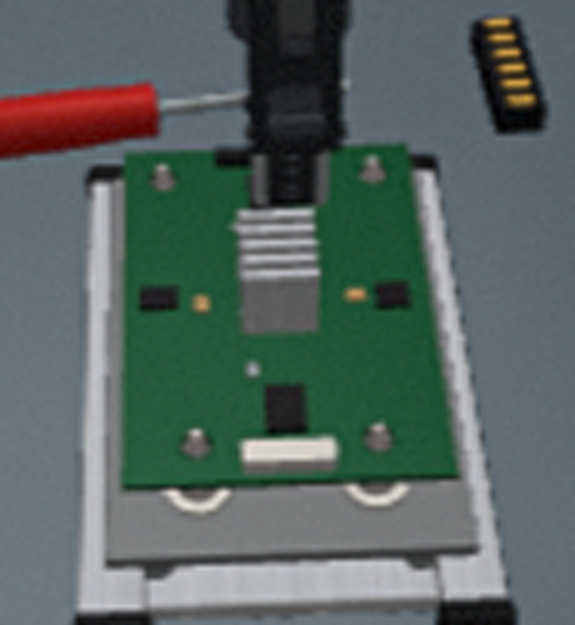

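View pics/s9h.png

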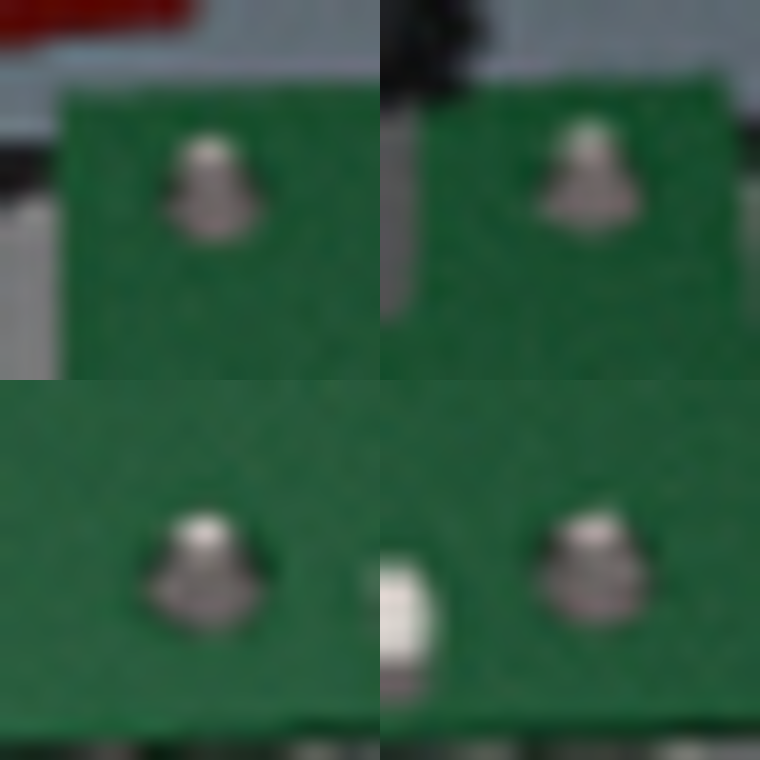

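```bash
python3 -c "
from fit import *
P=T([.597,-.143,-.0857],np.array([[36,31],[-36,31],[34,-32],[-34,-32]])/1e3,0); print(np.round(P,4))
go(*P[0][:2],.1,85.1)"
```

```text
[[ 0.6355 -0.1152  0.    ]
 [ 0.5638 -0.109   0.    ]
 [ 0.6281 -0.1778  0.    ]
 [ 0.5604 -0.172   0.    ]]
t 9.65 pos [ 0.5973 -0.1425  0.1439] yaw 85.09 down [ 3.2e-03  1.0e-04 -1.0e+00] F [ 0.4  1.2 -0.2] w 0.0853 q [ 0.08  0.33 -0.25  0.   -0.99 -1.74]
shift [ 0.044  -0.0356  0.0305] turn [-0.0002  0.0004  0.0032]
```

Request:
play_rows(moves=[0,-0.036,0.0305,0,0,0.002,0,-0.036,0.0305,0,0,0.002,0.025,-0.036,0.0305,0,0,0.002,0.055,-0.036,0.0305,0,0,0.002,0.077,-0.036,0.0305,0,0,0.002], jaw=1, newtons=60)

```text
t: 10.28
tool_pos: [0.6335, -0.1156, 0.0633]
tool_rot: [-1.144, 1.252, 1.149]
force: [0.7, -0.1, -0.0]
width: -0.0002
```

Request:
play_rows(moves=[0,0,0,0,0,0,0,0,0,0,0,0])

```text
t: 10.52
tool_pos: [0.6353, -0.1155, 0.0661]
tool_rot: [-1.145, 1.25, 1.147]
force: [0.6, 0.5, 0.9]
width: -0.0
```

```bash
python3 -c "
from fit import *
go(.6355,-.1152,.06,85.1)
s,im=snap('side','s10');crop(im,'s10c',215,180,115,125,5)"
```

```text
t 10.53 pos [ 0.6353 -0.1155  0.0661] yaw 85.09 down [-1.2e-03 -2.0e-04 -1.0e+00] F [0.6 0.5 0.9] w -0.0 q [ 0.12  0.45 -0.25  0.   -0.87 -1.78]
shift [ 0.0061 -0.0002  0.0003] turn [-0.0001 -0.0003 -0.0012]
```

View pics/s10c.png

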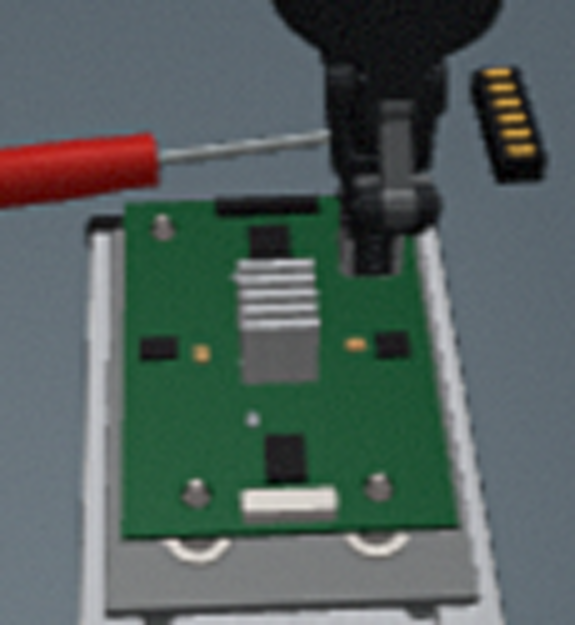

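Request:
play_rows(moves=[0.003,0,0,0,0,0,0.006,0,0,0,0,0,0.008,0,0,0,0,0,0.0095,0,0,0,0,0,0.0105,0,0,0,0,0])

```text
t: 11.2
tool_pos: [0.6353, -0.1155, 0.0556]
tool_rot: [-1.146, 1.249, 1.147]
force: [-1.6, -0.7, 4.6]
width: 0.0002
```

Request:
play_rows(moves=[0.0005,0,0,0,0,0,0.001,0,0,0,0,0,0.0015,0,0,0,0,0])

```text
t: 11.58
tool_pos: [0.6354, -0.1155, 0.0542]
tool_rot: [-1.146, 1.249, 1.146]
force: [-0.9, -0.5, 5.5]
width: -0.0004
```

Request:
play_rows(moves=[0.0005,0,0,0,0,0,0.001,0,0,0,0,0,0.0015,0,0,0,0,0])

```text
t: 11.95
tool_pos: [0.6354, -0.1154, 0.0525]
tool_rot: [-1.146, 1.249, 1.146]
force: [-0.3, 0.1, 5.1]
width: 0.0002
```

Request:
play_rows(moves=[0.0005,0,0,0,0,0,0.001,0,0,0,0,0])

```text
t: 12.2
tool_pos: [0.6355, -0.1154, 0.0518]
tool_rot: [-1.146, 1.249, 1.146]
force: [-2.1, -0.2, 8.2]
width: -0.0001
```

Request:
play_rows(moves=[0.0005,0,0,0,0,0,0.001,0,0,0,0,0])

```text
t: 12.45
tool_pos: [0.6356, -0.1155, 0.0512]
tool_rot: [-1.146, 1.249, 1.146]
force: [-1.8, 0.5, 10.9]
width: 0.0003
```

Request:
play_rows(moves=[0.0003,0,0,0,0,0,0.0005,0,0,0,0,0])

```text
t: 12.7
tool_pos: [0.6356, -0.1155, 0.0508]
tool_rot: [-1.146, 1.249, 1.146]
force: [-2.7, 0.5, 10.8]
width: 0.0003
```

Request:
play_rows(moves=[0.0002,0,0,0,0,0,0.0004,0,0,0,0,0])

```text
t: 12.95
tool_pos: [0.6356, -0.1155, 0.0505]
tool_rot: [-1.146, 1.249, 1.146]
force: [-2.7, -0.8, 12.0]
width: -0.0002
```

Request:
play_rows(moves=[0.0002,0,0,0,0,0,0.0004,0,0,0,0,0])

```text
t: 13.2
tool_pos: [0.6356, -0.1155, 0.05]
tool_rot: [-1.146, 1.249, 1.146]
force: [-2.6, -1.0, 9.2]
width: 0.0001
```

Request:
play_rows(moves=[0.0002,0,0,0,0,0,0.0003,0,0,0,0,0])

```text
t: 13.45
tool_pos: [0.6356, -0.1155, 0.0497]
tool_rot: [-1.146, 1.249, 1.146]
force: [-2.8, -0.9, 10.8]
width: -0.0
```

```bash
python3 -c "
from fit import *
hv('s11',[.5966,-.1431,-.0858,.053])
go(.6355,-.1152,.06,85.1)"
```

```text
279 216
238 217
280 269
244 270
t 13.5 pos [ 0.6356 -0.1155  0.0497] yaw 85.11 down [-2.e-04 -3.e-04 -1.e+00] F [-2.3 -0.  11.2] w 0.0001 q [ 0.12  0.47 -0.26  0.   -0.83 -1.78]
shift [-0.0103  0.0001  0.0003] turn [ 0.0002 -0.0003 -0.0002]
```

View pics/s11h.png

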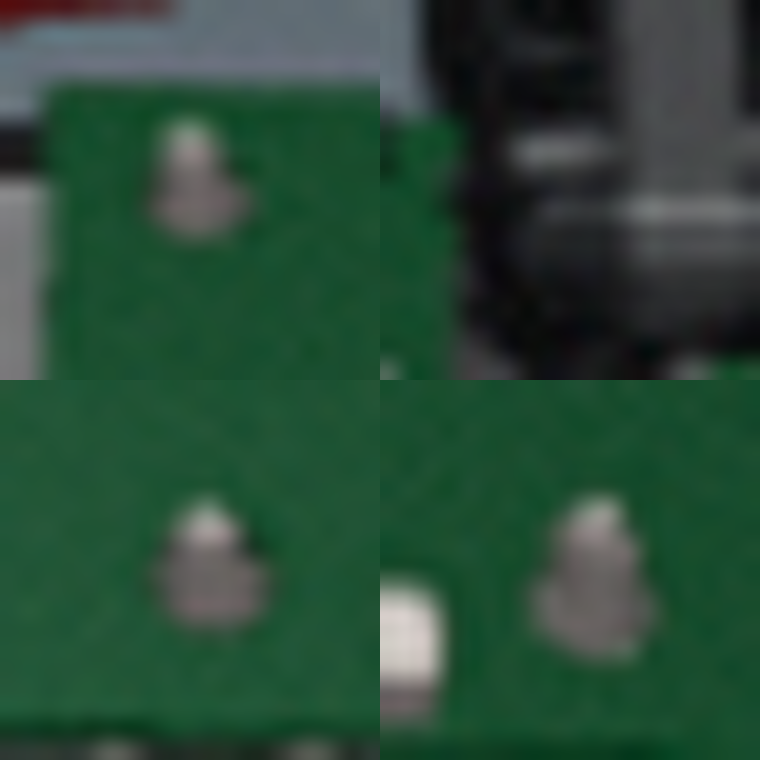

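Request:
play_rows(moves=[0.0002,0,0,0,0,0,0.0004,0,0,0,0,0])

```text
t: 13.75
tool_pos: [0.6356, -0.1155, 0.0494]
tool_rot: [-1.146, 1.249, 1.146]
force: [-2.5, -1.2, 11.9]
width: -0.0002
```

Request:
play_rows(moves=[0.0002,0,0,0,0,0,0.0003,0,0,0,0,0])

```text
t: 14.0
tool_pos: [0.6356, -0.1155, 0.0491]
tool_rot: [-1.146, 1.249, 1.146]
force: [-2.1, 0.3, 11.0]
width: -0.0001
```

Request:
play_rows(moves=[0.0002,0,0,0,0,0,0.0004,0,0,0,0,0])

```text
t: 14.25
tool_pos: [0.6356, -0.1155, 0.0489]
tool_rot: [-1.146, 1.249, 1.146]
force: [-3.8, 0.1, 12.5]
width: 0.0003
```

Request:
play_rows(moves=[0.0002,0,0,0,0,0,0.0003,0,0,0,0,0])

```text
t: 14.5
tool_pos: [0.6356, -0.1155, 0.0487]
tool_rot: [-1.147, 1.249, 1.146]
force: [-4.6, -0.0, 14.1]
width: 0.0003
```

Request:
play_rows(moves=[0.0002,0,0,0,0,0,0.0002,0,0,0,0,0])

```text
t: 14.75
tool_pos: [0.6356, -0.1155, 0.0487]
tool_rot: [-1.147, 1.249, 1.146]
force: [-3.9, 0.2, 14.2]
width: 0.0002
```

Request:
play_rows(moves=[-0.01,0,0,0,0,0,-0.06,0,-0.05,0,0,0,-0.1,0,-0.1,0,0,0,-0.1,0,-0.1,0,0,0])

```text
t: 15.25
tool_pos: [0.6277, -0.2176, 0.1501]
tool_rot: [-1.146, 1.248, 1.141]
force: [-1.7, 1.3, -0.2]
width: 0.0001
```

```bash
python3 -c "
from fit import *
hv('s12',[.5966,-.1431,-.0858,.053])
go(.6355,-.1152,.06,85.1)"
```

```text
279 216
238 217
280 269
244 270
t 15.3 pos [ 0.6271 -0.2171  0.1491] yaw 84.95 down [ 1.7e-03 -2.0e-04 -1.0e+00] F [ 0.8 -0.3 -0.3] w -0.0 q [-0.04  0.4  -0.12  0.   -1.05 -1.62]
shift [0.0891 0.0008 0.1022] turn [-0.0026 -0.      0.0017]
```

View pics/s12h.png

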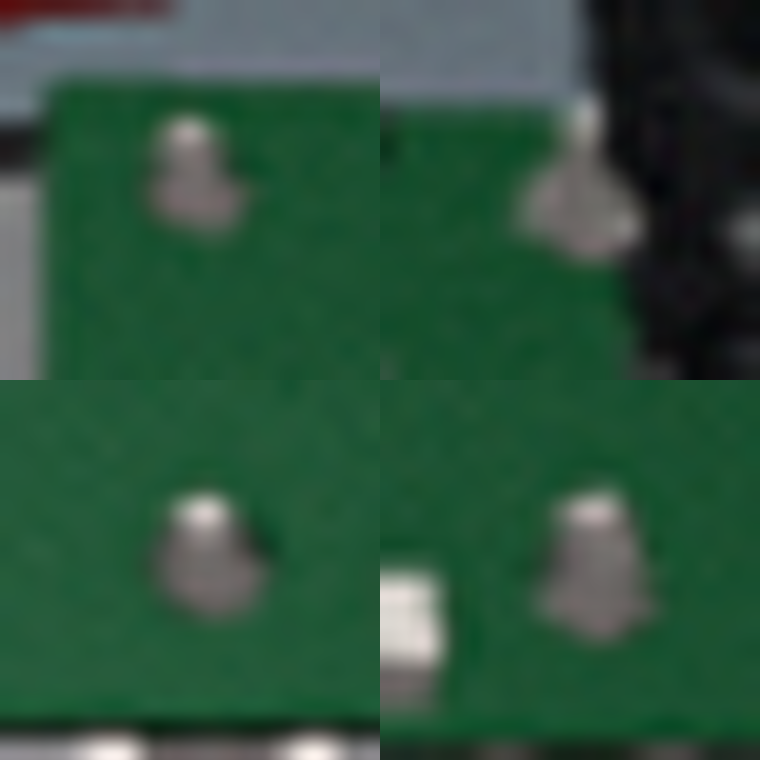

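```bash
python3 -c "
from fit import *
go(.6283,-.178,.058,85.1)"
```

```text
t 15.3 pos [ 0.6271 -0.2171  0.1491] yaw 84.95 down [ 1.7e-03 -2.0e-04 -1.0e+00] F [ 0.8 -0.3 -0.3] w -0.0 q [-0.04  0.4  -0.12  0.   -1.05 -1.62]
shift [0.0911 0.0024 0.039 ] turn [-0.0026 -0.      0.0017]
```

Request:
play_rows(moves=[0.01,0.0024,0.039,-0.0026,0,0.0017,0.05,0.0024,0.039,-0.0026,0,0.0017,0.08,0.0024,0.039,-0.0026,0,0.0017,0.09,0.0024,0.039,-0.0026,0,0.0017,0.09,0.0024,0.039,-0.0026,0,0.0017])

```text
t: 15.92
tool_pos: [0.6271, -0.1754, 0.0561]
tool_rot: [-1.146, 1.251, 1.152]
force: [0.3, -0.7, 0.2]
width: -0.0001
```

Request:
play_rows(moves=[0.001,0,0,0,0,0,0.002,0,0,0,0,0,0.003,0,0,0,0,0])

```text
t: 16.3
tool_pos: [0.6279, -0.176, 0.0548]
tool_rot: [-1.147, 1.249, 1.149]
force: [-0.8, -0.5, 0.0]
width: 0.0
```

Request:
play_rows(moves=[0,0,-0.002,0,0,0,0.001,0,-0.002,0,0,0,0.002,0,-0.002,0,0,0])

```text
t: 16.68
tool_pos: [0.6274, -0.178, 0.0521]
tool_rot: [-1.146, 1.25, 1.15]
force: [0.2, 0.3, 3.3]
width: 0.0003
```

Request:
play_rows(moves=[0.0005,0,0,0,0,0,0.001,0,0,0,0,0])

```text
t: 16.92
tool_pos: [0.6274, -0.178, 0.0515]
tool_rot: [-1.147, 1.249, 1.15]
force: [-1.2, -1.1, 6.0]
width: -0.0002
```

Request:
play_rows(moves=[0.0005,0,0,0,0,0,0.001,0,0,0,0,0])

```text
t: 17.18
tool_pos: [0.6275, -0.178, 0.0508]
tool_rot: [-1.147, 1.249, 1.15]
force: [-2.2, 0.3, 8.8]
width: 0.0001
```

Request:
play_rows(moves=[0.0003,0,0,0,0,0,0.0005,0,0,0,0,0])

```text
t: 17.42
tool_pos: [0.6275, -0.1781, 0.0505]
tool_rot: [-1.147, 1.249, 1.15]
force: [-2.6, 0.6, 8.7]
width: 0.0003
```

Request:
play_rows(moves=[0.0003,0,0,0,0,0,0.0005,0,0,0,0,0])

```text
t: 17.68
tool_pos: [0.6275, -0.1781, 0.0502]
tool_rot: [-1.147, 1.249, 1.15]
force: [-2.7, 0.8, 9.8]
width: -0.0
```

Request:
play_rows(moves=[0.0002,0,0,0,0,0,0.0004,0,0,0,0,0])

```text
t: 17.92
tool_pos: [0.6275, -0.1781, 0.0499]
tool_rot: [-1.147, 1.249, 1.15]
force: [-3.9, -0.2, 11.1]
width: -0.0003
```

Request:
play_rows(moves=[0.0002,0,0,0,0,0,0.0004,0,0,0,0,0])

```text
t: 18.18
tool_pos: [0.6275, -0.1781, 0.0496]
tool_rot: [-1.147, 1.249, 1.15]
force: [-2.6, 0.4, 11.4]
width: -0.0005
```

Request:
play_rows(moves=[0.0002,0,0,0,0,0,0.0004,0,0,0,0,0])

```text
t: 18.42
tool_pos: [0.6276, -0.1781, 0.0493]
tool_rot: [-1.147, 1.249, 1.149]
force: [-4.8, 0.9, 12.2]
width: -0.0002
```

```bash
python3 -c "
from fit import *
hv('s13',[.5966,-.1431,-.0858,.051])
go(.6283,-.178,.058,85.1)"
```

```text
279 216
238 218
280 270
244 271
t 18.48 pos [ 0.6275 -0.1781  0.0493] yaw 85.26 down [-2.2e-03 -3.0e-04 -1.0e+00] F [-4.3  0.9 12.6] w -0.0002 q [ 0.02  0.48 -0.25  0.   -0.84 -1.68]
shift [-0.0087 -0.0007  0.0001] turn [ 0.0029 -0.0005 -0.0022]
```

View pics/s13h.png

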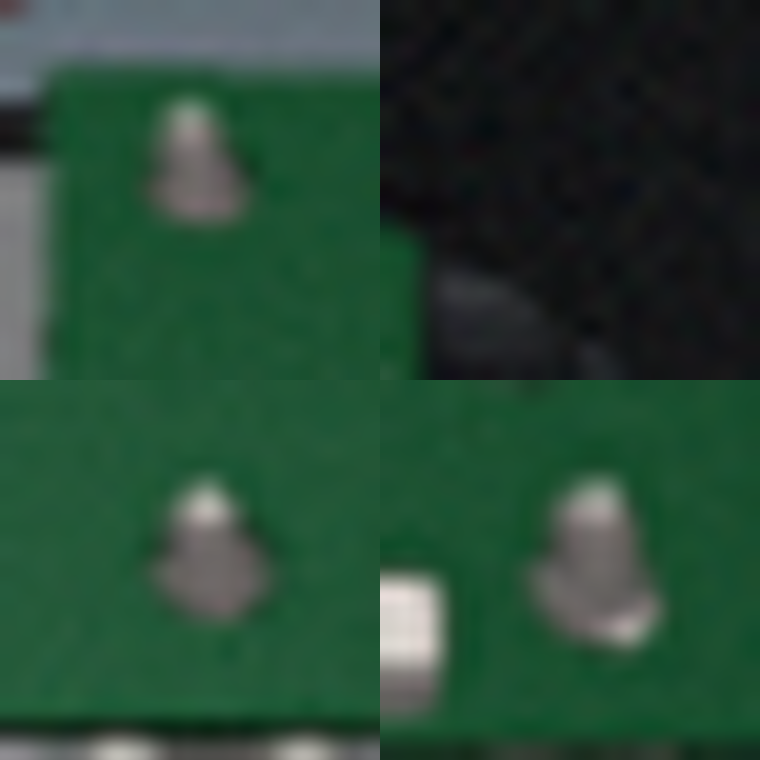

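Request:
play_rows(moves=[0.0002,0,0,0,0,0,0.0004,0,0,0,0,0])

```text
t: 18.73
tool_pos: [0.6275, -0.1781, 0.0489]
tool_rot: [-1.147, 1.249, 1.149]
force: [-4.2, 1.4, 11.7]
width: 0.0002
```

Request:
play_rows(moves=[0.0002,0,0,0,0,0,0.0004,0,0,0,0,0])

```text
t: 18.98
tool_pos: [0.6276, -0.1781, 0.0486]
tool_rot: [-1.147, 1.249, 1.149]
force: [-4.0, 1.0, 13.8]
width: -0.0002
```

```bash
python3 -c "
from fit import *
hv('s14',[.5966,-.1431,-.0858,.051])
go(.6283,-.178,.058,85.1)"
```

```text
279 216
238 218
280 270
244 271
t 19.02 pos [ 0.6275 -0.1781  0.0486] yaw 85.27 down [-2.2e-03 -4.0e-04 -1.0e+00] F [-4.   0.7 13.1] w -0.0002 q [ 0.02  0.48 -0.25  0.   -0.84 -1.68]
shift [-0.0094 -0.0008  0.0002] turn [ 0.0029 -0.0006 -0.0022]
```

View pics/s14h.png

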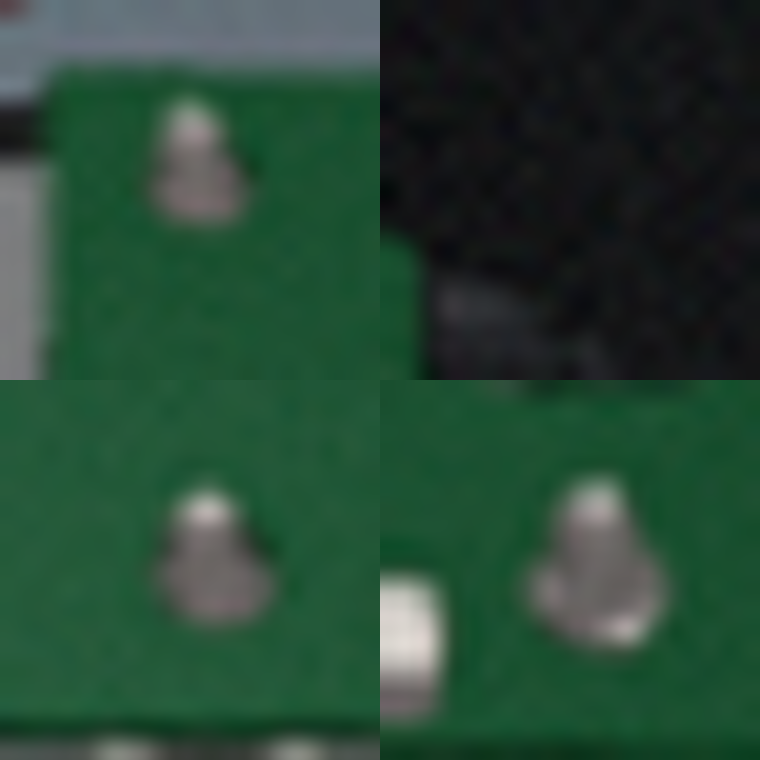

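Request:
play_rows(moves=[0.0002,0,0,0,0,0,0.0003,0,0,0,0,0])

```text
t: 19.27
tool_pos: [0.6275, -0.1781, 0.0483]
tool_rot: [-1.147, 1.249, 1.15]
force: [-3.4, 0.6, 12.6]
width: -0.0001
```

Request:
play_rows(moves=[-0.01,0,0,0,0,0,-0.06,0,-0.03,0,0,0,-0.1,0,-0.06,0,0,0,-0.1,0,-0.06,0,0,0])

```text
t: 19.77
tool_pos: [0.6244, -0.2398, 0.1508]
tool_rot: [-1.149, 1.246, 1.144]
force: [-0.3, 0.6, -0.1]
width: -0.0004
```

```bash
python3 -c "
from fit import *
hv('s15',[.5966,-.1431,-.0858,.051])
go(.5602,-.173,.062,85.1)"
```

```text
279 216
238 218
280 270
244 271
t 19.82 pos [ 0.6233 -0.2386  0.1484] yaw 85.14 down [ 2.e-04  2.e-04 -1.e+00] F [ 0.6 -0.2  0. ] w 0.0005 q [-0.07  0.4  -0.12 -0.   -1.05 -1.58]
shift [0.0864 0.0684 0.06  ] turn [0.0007 0.0002 0.0002]
```

View pics/s15h.png

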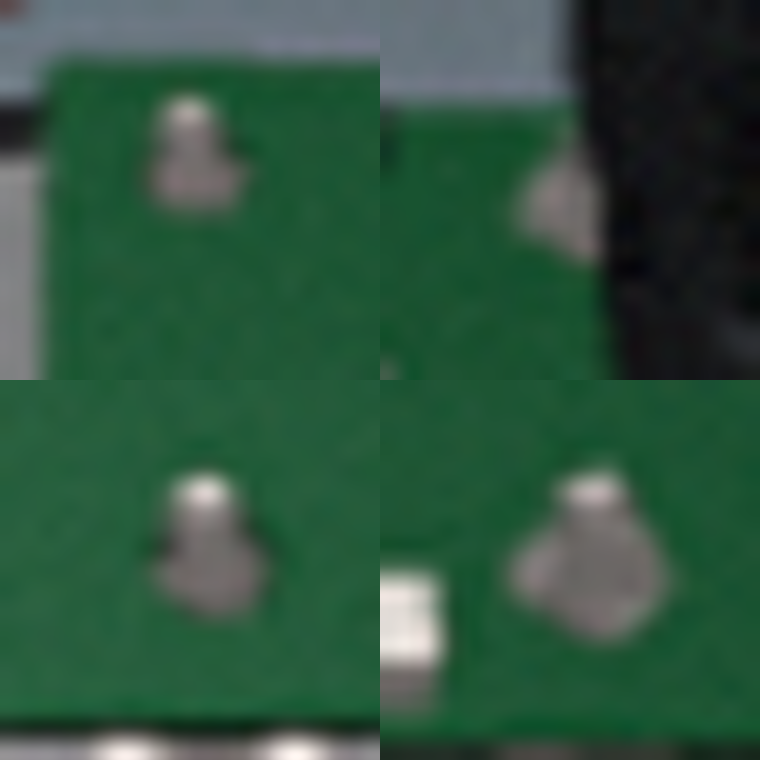

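Request:
play_rows(moves=[0,0.04,0.03,0,0,0,0,0.0684,0.06,0,0,0,0.03,0.0684,0.06,0,0,0,0.065,0.0684,0.06,0,0,0,0.085,0.0684,0.06,0,0,0])

```text
t: 20.45
tool_pos: [0.5574, -0.1713, 0.0592]
tool_rot: [-1.144, 1.252, 1.153]
force: [-0.2, 0.3, -0.1]
width: -0.0002
```

Request:
play_rows(moves=[0,0,0,0,0,0,0,0,0,0,0,0])

```text
t: 20.7
tool_pos: [0.5595, -0.172, 0.0622]
tool_rot: [-1.147, 1.249, 1.15]
force: [0.2, 0.6, -0.1]
width: 0.0
```

```bash
python3 -c "
from fit import *
go(.5602,-.173,.054,85.1)"
```

```text
t 20.7 pos [ 0.5595 -0.172   0.0622] yaw 85.27 down [-0.0031  0.     -1.    ] F [ 0.2  0.6 -0.1] w 0.0 q [ 0.04  0.38 -0.39 -0.   -0.8  -1.69]
shift [ 0.0082 -0.0009 -0.0009] turn [ 0.0029 -0.0002 -0.0031]
```

Request:
play_rows(moves=[0.002,-0.001,-0.001,0.003,0,-0.003,0.004,-0.001,-0.001,0.003,0,-0.003,0.006,-0.001,-0.001,0.003,0,-0.003,0.0075,-0.001,-0.001,0.003,0,-0.003,0.0085,-0.001,-0.001,0.003,0,-0.003])

```text
t: 21.32
tool_pos: [0.5601, -0.1734, 0.0537]
tool_rot: [-1.146, 1.249, 1.146]
force: [-1.3, 0.7, 3.3]
width: 0.0003
```

Request:
play_rows(moves=[0.0005,0,0,0,0,0,0.001,0,0,0,0,0])

```text
t: 21.58
tool_pos: [0.56, -0.1733, 0.0525]
tool_rot: [-1.145, 1.249, 1.146]
force: [-0.9, -0.3, 1.8]
width: 0.0002
```

Request:
play_rows(moves=[0.0005,0,0,0,0,0,0.001,0,0,0,0,0])

```text
t: 21.82
tool_pos: [0.5599, -0.1733, 0.0515]
tool_rot: [-1.146, 1.249, 1.146]
force: [-2.0, 0.1, 4.9]
width: 0.0001
```

Request:
play_rows(moves=[0.0005,0,0,0,0,0,0.001,0,0,0,0,0])

```text
t: 22.08
tool_pos: [0.5599, -0.1734, 0.0507]
tool_rot: [-1.146, 1.249, 1.146]
force: [-3.3, 0.8, 7.9]
width: 0.0003
```

Request:
play_rows(moves=[0.0003,0,0,0,0,0,0.0006,0,0,0,0,0])

```text
t: 22.32
tool_pos: [0.5599, -0.1733, 0.0503]
tool_rot: [-1.146, 1.249, 1.146]
force: [-3.9, 0.9, 7.6]
width: -0.0001
```

Request:
play_rows(moves=[0.0003,0,0,0,0,0,0.0005,0,0,0,0,0])

```text
t: 22.58
tool_pos: [0.5599, -0.1734, 0.0498]
tool_rot: [-1.146, 1.249, 1.146]
force: [-3.7, 0.4, 9.2]
width: 0.0002
```

Request:
play_rows(moves=[0.0003,0,0,0,0,0,0.0005,0,0,0,0,0])

```text
t: 22.82
tool_pos: [0.5599, -0.1733, 0.0495]
tool_rot: [-1.146, 1.249, 1.146]
force: [-3.7, 1.2, 9.6]
width: 0.0002
```

Request:
play_rows(moves=[0.0002,0,0,0,0,0,0.0004,0,0,0,0,0])

```text
t: 23.08
tool_pos: [0.5599, -0.1733, 0.0492]
tool_rot: [-1.146, 1.249, 1.146]
force: [-4.7, 1.8, 10.7]
width: 0.0003
```

Request:
play_rows(moves=[0.0002,0,0,0,0,0,0.0004,0,0,0,0,0])

```text
t: 23.32
tool_pos: [0.5598, -0.1733, 0.0487]
tool_rot: [-1.146, 1.249, 1.146]
force: [-4.1, 1.4, 9.6]
width: 0.0003
```

```bash
python3 -c "
from fit import *
hv('s16',[.5966,-.1431,-.0858,.051])
go(.5602,-.173,.054,85.1)"
```

```text
279 216
238 218
280 270
244 271
t 23.38 pos [ 0.5599 -0.1733  0.0486] yaw 85.08 down [-2.e-04 -2.e-04 -1.e+00] F [-4.1  1.4 10.3] w 0.0001 q [ 0.03  0.39 -0.41  0.   -0.77 -1.69]
shift [-0.0054 -0.0003  0.0003] turn [-0.0004 -0.0002 -0.0002]
```

View pics/s16h.png

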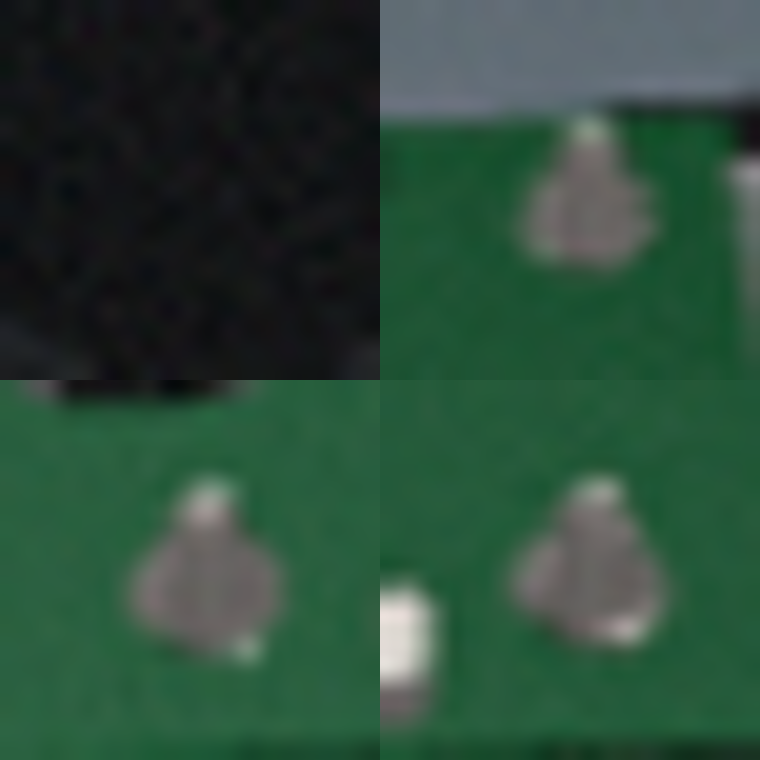

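Request:
play_rows(moves=[0.0002,0,0,0,0,0,0.0003,0,0,0,0,0])

```text
t: 23.62
tool_pos: [0.5599, -0.1733, 0.0484]
tool_rot: [-1.146, 1.249, 1.146]
force: [-4.1, 1.8, 9.8]
width: -0.0003
```

Request:
play_rows(moves=[-0.01,0,0,0,0,0,-0.03,0.001,0,0,0,0,-0.03,0.001,0.03,0,0,0,-0.03,0.001,0.064,0,0,0,-0.03,0.001,0.064,0,0,0])

```text
t: 24.25
tool_pos: [0.5653, -0.1077, 0.0782]
tool_rot: [-1.147, 1.247, 1.147]
force: [1.0, -0.2, -0.5]
width: -0.0001
```

```bash
python3 -c "
from fit import *
go(.564,-.1095,.058,85.1)"
```

```text
t 24.25 pos [ 0.5653 -0.1077  0.0782] yaw 85.19 down [ 1.e-03  2.e-04 -1.e+00] F [ 1.  -0.2 -0.5] w -0.0001 q [ 0.15  0.34 -0.4  -0.   -0.82 -1.81]
shift [ 0.0202  0.0011 -0.0019] turn [0.0016 0.0003 0.001 ]
```

Request:
play_rows(moves=[0.008,0.001,-0.001,0,0,0,0.015,0.001,-0.001,0,0,0,0.02,0.001,-0.001,0,0,0,0.022,0.001,-0.001,0,0,0,0.0235,0.001,-0.001,0,0,0])

```text
t: 24.88
tool_pos: [0.5635, -0.1106, 0.0541]
tool_rot: [-1.145, 1.249, 1.145]
force: [0.2, 0.1, -0.1]
width: -0.0
```

Request:
play_rows(moves=[0.0005,0,0,0,0,0,0.001,0,0,0,0,0,0.0015,0,0,0,0,0])

```text
t: 25.25
tool_pos: [0.5636, -0.1103, 0.0529]
tool_rot: [-1.146, 1.248, 1.145]
force: [-0.9, 0.5, 0.1]
width: 0.0
```

Request:
play_rows(moves=[0.0005,0,0,0,0,0,0.001,0,0,0,0,0])

```text
t: 25.5
tool_pos: [0.5635, -0.1103, 0.0518]
tool_rot: [-1.146, 1.249, 1.146]
force: [-0.9, -0.3, 0.1]
width: 0.0
```

Request:
play_rows(moves=[0.0005,0,0,0,0,0,0.001,0,0,0,0,0])

```text
t: 25.75
tool_pos: [0.5635, -0.1104, 0.0507]
tool_rot: [-1.146, 1.249, 1.146]
force: [1.2, 0.0, -1.0]
width: 0.0002
```

Request:
play_rows(moves=[0.0005,0,0,0,0,0,0.001,0,0,0,0,0])

```text
t: 26.0
tool_pos: [0.5635, -0.1104, 0.0498]
tool_rot: [-1.146, 1.249, 1.145]
force: [-0.4, 0.1, 2.5]
width: -0.0004
```

Request:
play_rows(moves=[0.0003,0,0,0,0,0,0.0005,0,0,0,0,0])

```text
t: 26.25
tool_pos: [0.5635, -0.1104, 0.0495]
tool_rot: [-1.146, 1.249, 1.145]
force: [-2.1, 0.2, 4.1]
width: 0.0001
```

Request:
play_rows(moves=[0.0003,0,0,0,0,0,0.0006,0,0,0,0,0])

```text
t: 26.5
tool_pos: [0.5636, -0.1104, 0.049]
tool_rot: [-1.146, 1.249, 1.145]
force: [-1.7, 0.8, 6.8]
width: 0.0003
```

Request:
play_rows(moves=[0.0003,0,0,0,0,0,0.0005,0,0,0,0,0])

```text
t: 26.75
tool_pos: [0.5636, -0.1104, 0.0487]
tool_rot: [-1.146, 1.249, 1.145]
force: [-3.4, 1.4, 7.7]
width: 0.0003
```

Request:
play_rows(moves=[0.0002,0,0,0,0,0,0.0004,0,0,0,0,0])

```text
t: 27.0
tool_pos: [0.5636, -0.1104, 0.0485]
tool_rot: [-1.146, 1.248, 1.145]
force: [-4.1, 1.2, 10.3]
width: -0.0001
```

```bash
python3 -c "
from fit import *
hv('s17',[.5966,-.1431,-.0858,.050])
go(.564,-.1095,.058,85.1)"
```

```text
279 217
238 218
280 270
244 271
t 27.05 pos [ 0.5635 -0.1104  0.0485] yaw 85.08 down [ 3.e-04 -2.e-04 -1.e+00] F [-3.4  1.6 10.4] w 0.0001 q [ 0.15  0.38 -0.43  0.   -0.76 -1.8 ]
shift [-0.0095 -0.0004  0.0009] turn [-0.0003 -0.0002  0.0003]
```

View pics/s17h.png

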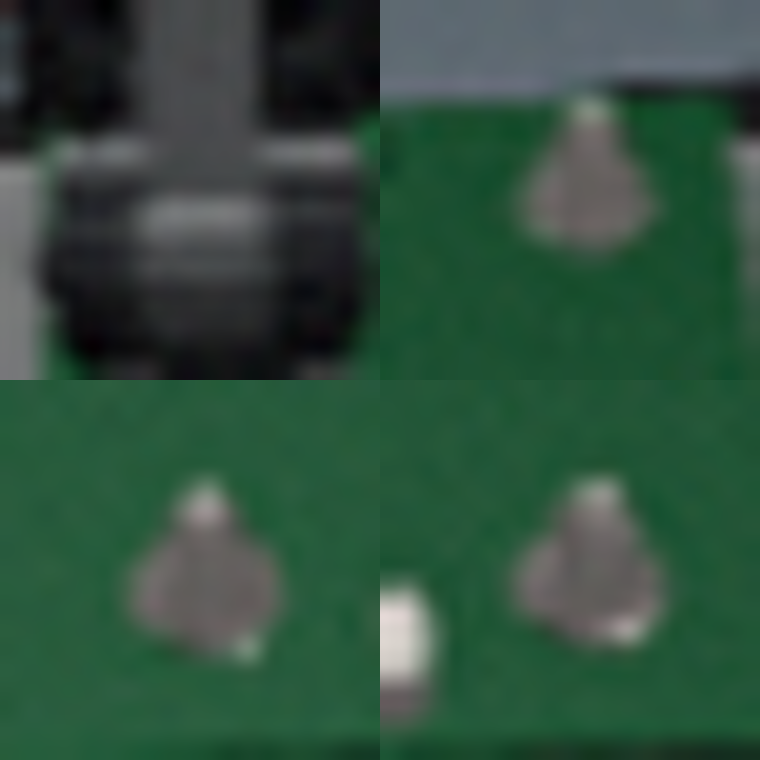

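Request:
play_rows(moves=[0.0002,0,0,0,0,0,0.0003,0,0,0,0,0])

```text
t: 27.3
tool_pos: [0.5635, -0.1104, 0.0483]
tool_rot: [-1.146, 1.248, 1.145]
force: [-3.9, 1.5, 10.8]
width: 0.0001
```

Request:
play_rows(moves=[0.0002,0,0,0,0,0,0.0003,0,0,0,0,0])

```text
t: 27.55
tool_pos: [0.5636, -0.1104, 0.0481]
tool_rot: [-1.146, 1.248, 1.145]
force: [-4.3, 1.3, 12.7]
width: -0.0
```

Request:
play_rows(moves=[0.0002,0,0,0,0,0,0.0003,0,0,0,0,0])

```text
t: 27.8
tool_pos: [0.5636, -0.1104, 0.0479]
tool_rot: [-1.146, 1.248, 1.145]
force: [-4.8, 2.1, 12.7]
width: 0.0
```

Request:
play_rows(moves=[0.0002,0,0,0,0,0,0.0003,0,0,0,0,0])

```text
t: 28.05
tool_pos: [0.5635, -0.1104, 0.0477]
tool_rot: [-1.146, 1.248, 1.145]
force: [-4.6, 1.4, 14.3]
width: 0.0003
```

Request:
play_rows(moves=[-0.01,0,0,0,0,0,-0.05,0,0.03,0,0,0,-0.09,0,0.08,0,0,0,-0.1,0.01,0.13,0,0,0,-0.1,0.01,0.13,0,0,0])

```text
t: 28.68
tool_pos: [0.5654, 0.0232, 0.1481]
tool_rot: [-1.149, 1.244, 1.147]
force: [-0.6, -0.2, 0.4]
width: -0.0001
```

```bash
python3 -c "
from fit import *
hv('s18',[.5966,-.1431,-.0858,.050])
go(.5637,-.11,.0485,85.1)
im=cv2.imread('pics/s18.png');crop(im,'s18c',215,190,115,125,5)"
```

```text
279 217
238 218
280 270
244 271
t 28.73 pos [0.5649 0.0217 0.1472] yaw 85.22 down [ 1.2e-03  6.0e-04 -1.0e+00] F [-0.7  0.3 -0.5] w -0.0 q [ 0.38  0.25 -0.35 -0.   -0.97 -2.04]
shift [ 0.0986 -0.0097 -0.1314] turn [0.0021 0.0007 0.0011]
```

View pics/s18h.png

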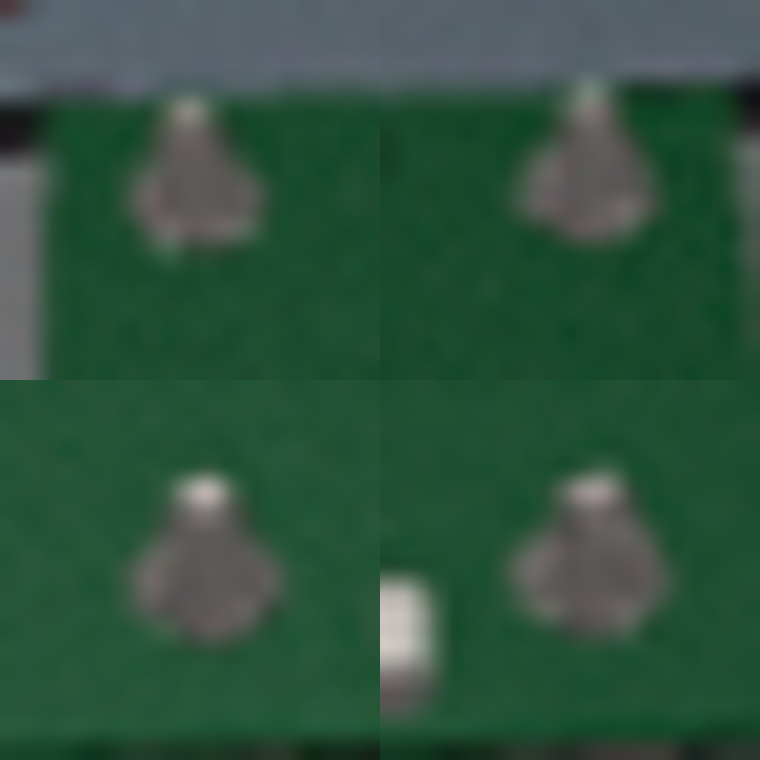

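View pics/s18c.png

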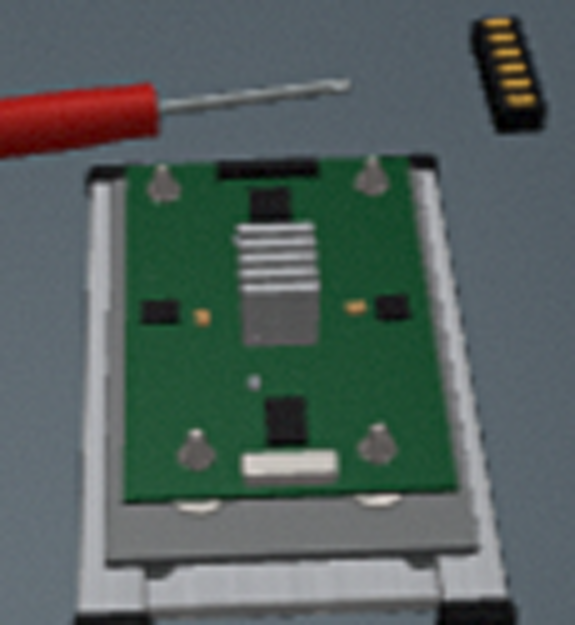

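```bash
python3 -c "
from fit import *
im=cv2.imread('pics/s18.png').astype(np.float32)
for i in range(4):
    s=imaging.snapshot('side'); im+=cv2.cvtColor(s['color'],cv2.COLOR_RGB2BGR)
im=(im/5).clip(0,255).astype(np.uint8)
a=[cv2.resize(im[y:y+16,x:x+16],None,fx=24,fy=24,interpolation=cv2.INTER_LANCZOS4) for x,y in((239,218),(281,216),(246,272),(282,271))]
cv2.imwrite('pics/avg.png',cv2.convertScaleAbs(np.vstack([np.hstack(a[:2]),np.hstack(a[2:])])[:, :],alpha=1.5)[:600*2])
s,t=snap('top','t18'); crop(t,'t18c',270,115,130,105,6)
for x,y in((308,145),(303,186),(369,157),(366,188)): pass
b=[cv2.resize(t[y-9:y+10,x-9:x+10],None,fx=20,fy=20,interpolation=cv2.INTER_CUBIC) for x,y in((303,186),(308,145),(366,188),(369,157))]
cv2.imwrite('pics/t18h.png',np.vstack([np.hstack(b[:2]),np.hstack(b[2:])]))
"
```

```text
(no output)
```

View pics/avg.png

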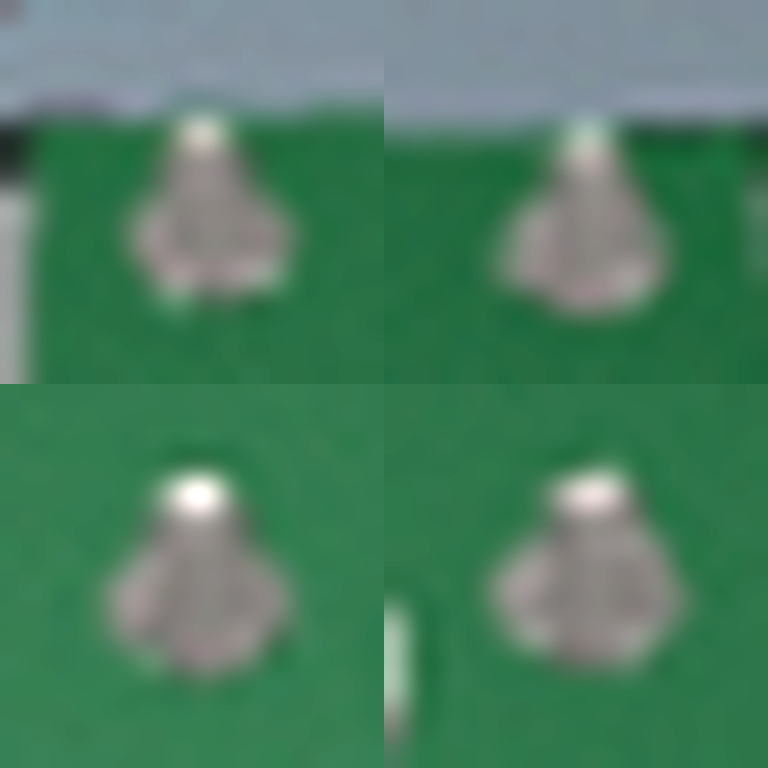

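View pics/t18c.png

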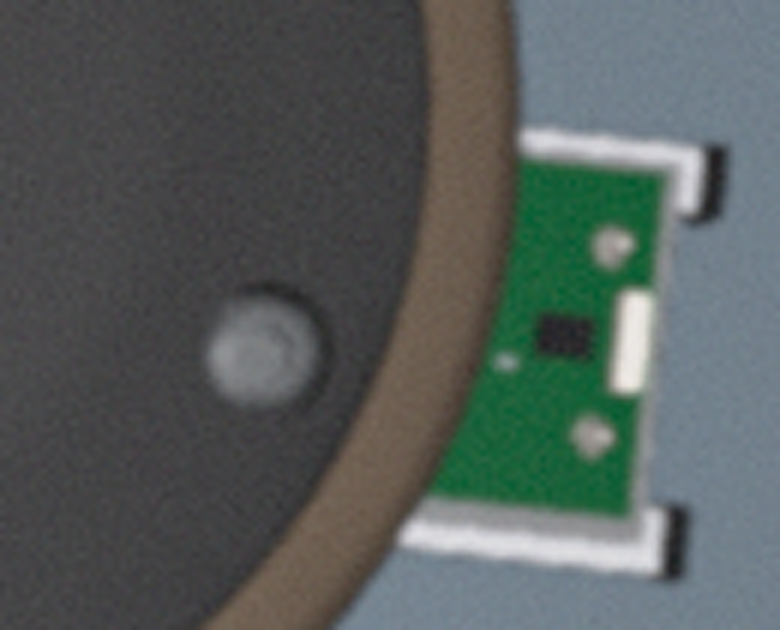

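Request:
play_rows(moves=[-0.03,0,0.06,0,0,0,-0.05,0,0.12,0,0,0,-0.05,0,0.18,0,0,0,-0.05,0,0.22,0,0,0,-0.05,0,0.22,0,0,0])

```text
t: 29.6
tool_pos: [0.5839, 0.2411, 0.1954]
tool_rot: [-1.147, 1.249, 1.147]
force: [0.7, -0.8, 0.4]
width: -0.0001
```

```bash
python3 -c "
from fit import *
s,t=snap('top','t19')
b=[cv2.resize(t[y-9:y+10,x-9:x+10],None,fx=20,fy=20,interpolation=cv2.INTER_CUBIC) for x,y in((304,186),(309,145),(368,188),(371,157))]
cv2.imwrite('pics/t19h.png',np.vstack([np.hstack(b[:2]),np.hstack(b[2:])]))
s,im=snap('side','s19')
from fit import *
go(.5,0,.2,85.1)
"
```

```text
t 29.7 pos [0.5836 0.2386 0.1957] yaw 85.05 down [-0.0013 -0.0011 -1.    ] F [ 0.3 -0.3  0.1] w 0.0001 q [ 0.7   0.31 -0.14 -0.   -1.12 -2.35]
shift [-0.004   0.0627 -0.2449] turn [-0.0008 -0.0012 -0.0012]
```

View pics/t19h.png

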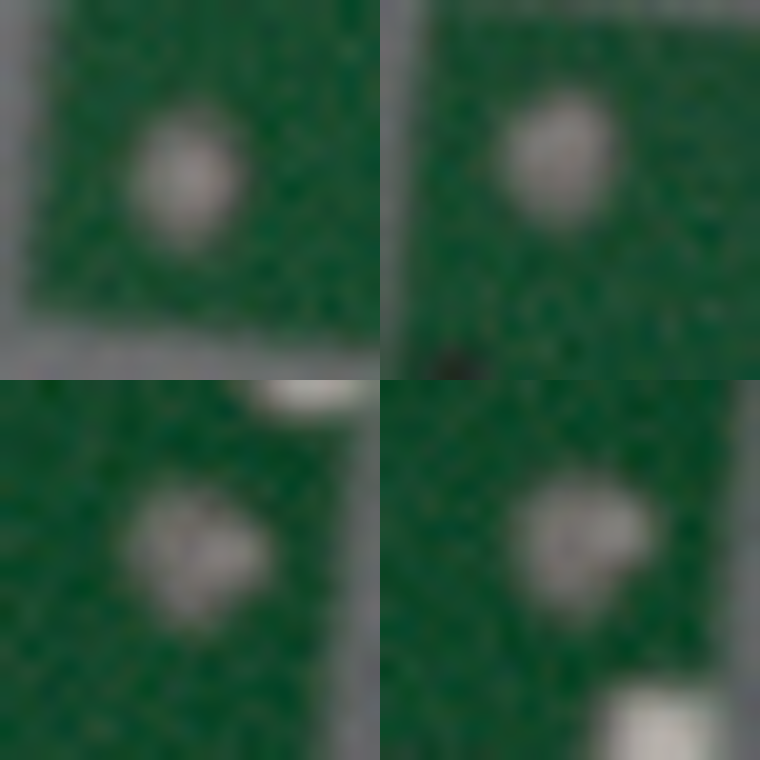

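View pics/t19.png

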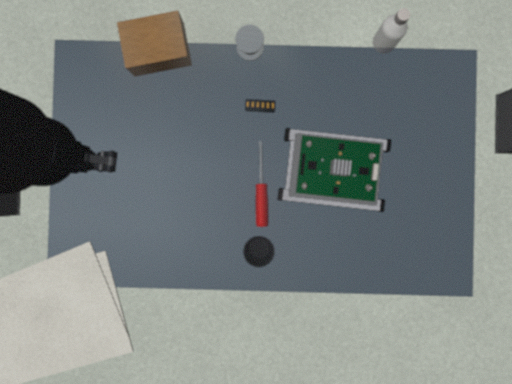

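View pics/s19.png

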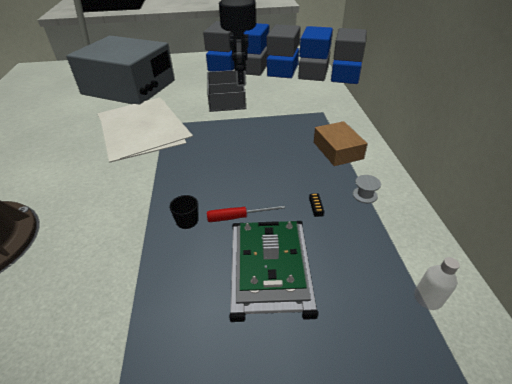

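```bash
python3 -c "
from h import *
a=cv2.imread('pics/top0.png');b=cv2.imread('pics/t19.png')
print(cv2.absdiff(a,b)[90:275,240:282].max(), cv2.absdiff(a,b)[90:275,240:282].mean())
print(robot.hand_in())"
```

```text
22 3.1245388245388246
the job is handed in; nothing more can be done
None
```

The board is on the fixture the right way round, all four barbed posts have snapped out over it, and I handed the job in at about 30 s with the gripper well clear.

- **Placing:** I lifted the board by its heat sink, lined the holes up over the post tips using the side camera, lowered it until it rested on the barbs, and let go.
- **Pressing:** With the fingers shut I pressed beside w1, n1, n2 and w2 in that order, in steps of 0.2 to 0.5 mm near the snap. The highest push I read was 14.3 N, against about 20 N where the bed meets its stop.
- **Snap checks:** In the last side and top pictures the barbs flare wider than the 9 mm hole at all four posts, about 12 mm across at w1 and w2.
- **Bystanders:** The top-camera strip with the screwdriver, pot and connector shows only noise between the first and last pictures.

**Less certain:**
- The w2 corner gave no force dip when it snapped, and it looked slightly lopsided in one frame. An averaged close-up showed both its barbs out, so I judged it snapped and did not press again.
- I judged the board's height and flatness from the barbs and the picture and did not measure them.
- I did not read the bed's sinking directly; I inferred it stayed off its stop from the forces.

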